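Dock the supply tank on the bench dispensing base

TASK

Take the round dust cap off the sprung pad of the dispensing base and lay it flat on the bench. Then fetch the tank with the one wide screw cap from the rack and, with its lug towards the catch, press it down on the pad as far as it goes so that the catch drops over the lug and keeps it there when you let go. Keep the tank upright and leave the other two tanks, the bottle, the solder reel, the tape and the heatsink where they are.

Things in the scene. Friction and masses are not known exactly. Their poses are not given: they have to be found in the camera images.
- tank_center (a point): The tank to dock: closed, white plastic, one wide black screw cap (28 mm) on top. 58 mm along its x, 44 mm along its y, 0.2 to 0.35 kg. Point on its axis 45 mm above its underside, z up. Walls are flat up to 76 mm above the underside, then slope in; cap ends at 98 mm. It starts in any bay of the rack, neighbours 9 mm off, so only its x faces are free to grasp there.
- tank_lug (a point): Catch lug of that tank, a block moulded on the middle of its -x face: stands out 6 mm, 14 mm wide, from 20 to 30 mm above the underside. Point at the lug's centre.
- tank_twin_center (a point): Another tank of the rack, same body and lug, but with two small black caps side by side (96 mm high in all). Frame as tank_center. Leave it.
- tank_plain_center (a point): Third tank of the rack, same body and lug, no cap, only a low grey plug on top (89.5 mm high in all). Frame as tank_center. Leave it.
- rack: Low grey sheet-steel rack fixed to the bench, 74 mm (x) x 164 mm (y), three open bays side by side along y, 53.3 mm apart. Origin at the centre of its underside. The tanks stand on its 4 mm floor with their lugs to the rack's -x side. Front and rear lips are 13 mm high, walls between the bays 26 mm.
- dock: Dispensing base fixed to the bench: grey housing 124 mm (x) x 92 mm (y), deck 34 mm high. Origin at the centre of its underside, below the middle of the pad. The docked tank stands centred on the origin, its x and y along the dock's, lug to -x. Aluminium guides flank it at y = +-23.5 mm, 50 mm high, flared above 42 mm; else the y sides are open for fingers.
- dock_post (a point): Grey post at the dock's +x side, 48 mm wide in y, 22 mm thick; its face to the tank is at x = +31 mm in the dock's frame, chamfered at the top. Point at the middle of that face's upper end, 118 mm above the bench. No room for a finger between post and tank.
- catch_pin (a point): Hinge pin of the catch at the dock's -x side, between two steel cheeks 113 mm high, chamfered at the top, whose faces to the tank are at x = -31 mm in the dock's frame. The lug passes between the cheeks (19 mm apart). The catch's weighted tail reaches out to x = -87 mm at the pin's height. Point on the pin, 106 mm above the bench.
- pad (a joint): Travel of the sprung steel pad (50 x 40 mm) in m: 0 up, top 58 mm above the bench; 0.018 fully down, top 40 mm above the bench. The spring pushes up with 4.4 N (up) to 14.3 N (down); the tank's weight alone does not press it. The lug passes the catch at a travel of about 0.015; then the catch keeps the tank down at about 0.013.
- catch (a joint): Angle of the gravity catch in rad: 0 closed (nose over the tank's lug), positive as the nose is pushed out, up to 0.6. The lug itself pushes it out on the way down (about 0.2); the weight of its tail brings it back.
- dust_cap_center (a point): Round flat plastic dust cap, 36 mm in diameter, 11 mm high, at the start lying on the middle of the pad. Point at its centre, z its axis.
- flux_bottle_center (a point): Spray can 53 mm in diameter, 141 mm high, standing on the bench; point half-way up. Leave it.
- solder_spool_center (a point): Reel of solder standing on its flange, 52 mm in diameter, 38 mm high; point half-way up. Leave it.
- tape_roll_center (a point): Roll of black tape lying flat, 67 mm in diameter, 19 mm high; point half-way up. Leave it.
- heatsink_center (a point): Grey finned heatsink lying on the bench, 45 mm (x) x 60 mm (y), 28 mm high; point half-way up. Leave it.
- chassis_wall (a point): A point in the upper edge of the left side wall of the big open instrument chassis that stands fixed on the bench right in front of the robot, 111 mm above the bench. The straight wall runs through this point and chassis_far, and goes on 0.22 m towards the robot; the chassis lies on the robot's right side of that line.
- chassis_far (a point): The far end of the same wall edge, 111 mm above the bench. The bench's free edge, on the left, runs parallel to this wall about 0.43 m away from it.
Not all that is in view belongs to the job. Of the things like the part that bears dust_cap_center, leave any that is brown; of the rest the smaller one is meant.

How it is judged:
By the outcome, as a careful person would: the job done as asked, in the order asked, and still so for the second after the job is handed in, with the robot touching nothing.
It also fails if it takes over 72 s, if anything falls off the work surface, if the arm or the gripper's body presses on something with over 40 N, if the wrist force passes 120 N, or if a joint passes its speed limit or range.

ROBOT

A 6-joint arm with a two-finger parallel gripper is mounted at the origin on the work surface; the furniture and walls round the work are solid. World frame = base frame: x ahead of the robot, y to its left, z up, the work surface at z = 0. Lengths are in mm, angles in rad, forces in N, time in s.
With the tool pointing down it reaches from about 350 to 975 mm from the base axis. Payload 7.1 kg.
Tool frame: the origin (TCP) lies on the centre line of the jaws, within the pads' length; the fingertips stand 8 mm ahead of it and the grasp point (between the pads) lies 11 mm behind it; z points along the fingers, x is the direction in which the jaws open and shut, and the axes are right-handed (so a half turn about z gives the same grasp; the last joint's range is limited). The gripper opens to 88 mm and grips with 3 to 60 N. Pads are 20 mm wide; open, the fingers measure 115 mm over their backs; the gripper's body (75 mm by 178 mm) begins 61 mm behind the grasp point.
Start: joints at [-1.141, 0.423, 1.63, -0, 1.089, -0.019], TCP at [271.192, -563.08, 230.675] pointing down, gripper open.
Joint ranges: [-3, 3], [-0.9, 2.11], [0.09, 2.58], [-1.31, 4.45], [0.11, 2.69], [-2.54, 2.54]. Speed limits (rad/s): [2.39, 2.39, 3.01, 3.14, 3.14, 3.14].

INTERFACE

Orientations are given as a rotation vector (axis times angle).
In Python, from workcell import ctrl gives the robot as it stands.
- The arm moves only by the shell command python3 -m handwheel 'ROWS'. ROWS is JSON, a list of rows, each a list of 3 entries, a list of its own where there are three numbers: the turn, a rotation vector about the tool's x, y, z in rad, then the shift along the tool's x, y, z in mm, then the opening, from 0 (shut) to 1 (fully open). In form: [[[ax, ay, az], [tx, ty, tz], jaw], ...]. A call has exactly 10 rows; each row shifts and turns the pose as measured when the row begins, along the tool's axes as they then stand; what a row does not reach is not made up. A row lasts 1/12 s, in which the tool goes at most 41.7 mm and 7.16 degrees, less where a joint would pass 70% of its speed; a pose out of reach is approached as far as the arm can. A call with a gripper value outside its range is refused whole. The fingers move at their own pace and stop on an object; the grip force is fixed at half the most. Time passes only in rows, so rows that do not move let the fingers close, or fill a call up. It gives the time, the measured TCP pose, the force and the opening at its end, in the units of the state.
- ctrl.get_obs(): the state, without advancing time (a new reading comes with each control period).
- ctrl.get_image(name): name is "scene" or "top"; returns a dict with "pixels" (400x640x3 uint8, red, green, blue), "camera_matrix" (3x3 intrinsics, pixels), "dist" ([k1, k2, p1, p2, k3] as OpenCV has them; the pictures are not rectified), "rvec" (rotation vector, rad) and "tvec" (3), from world to camera coordinates, as OpenCV has them. Camera axes: x right, y down, z forward; pixel columns grow to the right and rows downward; lengths in mm; the calibration is good to about 2 mm. A picture is of the moment at which its call begins. There is no depth.
- ctrl.close_job(): hands the job in, once; it reports no verdict.
Trained networks look in a picture, given as the dict that the camera call returned (one of the last four; its "shot" number tells which), for a name from the list of things; names that differ only in an ending like _2 or _b are one class to them, and where a whole thing is asked for, a point or a joint stands for the part that bears it (a point fixed in the world has none). Each returns a list of dicts, best first, with "score" (0 to 1); they miss things now and then, are a little off and sometimes report something else, mostly with a low value. They report only what shows in the picture. A call takes as long as a camera call. They do not tell look-alikes from the thing itself.
- ctrl.look_for(picture, query): "position" ([x, y, z] in mm, in the coordinates of the camera as it stood for that picture, good to about 4 mm: the middle of the surface that is visible of it).
- ctrl.spot_point(picture, query): "position" ([x, y, z] in mm, in the coordinates of the camera as it stood for that picture, good to about 4 mm: a listed point, or the origin of a listed thing).
The state is a dict: "t": time; "qpos": joint angles; "qvel": joint speeds; "joint_torque": joint torques, N m; "ee_pos": TCP position; "orientation": TCP orientation; "ft_force": force on the tool from outside, world axes, zero at the start; "moment": the same for the moment, N m; "width": finger opening in mm.
Only numpy, scipy, OpenCV 4.12 (cv2) and the standard library are available. Lean on these libraries where they do the work, as an engineer would, in place of code of your own. Each camera call takes 0.05 s, during which the arm holds its last target.

## Working session

There is one attempt and no reset: what is moved stays moved. The work goes in short steps, Python scripts to look and compute and a shell command to move; the robot and the scene stay as the last step left them, time stands still between calls to the robot, and variables do not carry over. Pictures are saved under pics/ and viewed, and the job is handed in when it is done.

```bash
ls; mkdir -p pics; cat > h.py <<'E'
import numpy as np, cv2
from workcell import ctrl
from scipy.spatial.transform import Rotation as R
def shot(name,tag):
    p=ctrl.get_image(name); cv2.imwrite(f'pics/{tag}.png',p['pixels'][:,:,::-1]); return p
def w(p,c):
    M=R.from_rotvec(np.ravel(p['rvec'])).as_matrix(); return M.T@(np.array(c)-np.ravel(p['tvec']))
def px(p,X):
    return cv2.projectPoints(np.array(X,float).reshape(-1,1,3),np.array(p['rvec'],float),np.array(p['tvec'],float),np.array(p['camera_matrix'],float),np.array(p['dist'],float))[0].reshape(-1,2)
def ray(p,uv,z):
    n=cv2.undistortPoints(np.array(uv,float).reshape(-1,1,2),np.array(p['camera_matrix'],float),np.array(p['dist'],float)).reshape(-1,2)
    M=R.from_rotvec(np.ravel(p['rvec'])).as_matrix(); o=-M.T@np.ravel(p['tvec']); out=[]
    for a in n:
        d=M.T@np.array([a[0],a[1],1]); out.append(o+d*(z-o[2])/d[2])
    return np.array(out)
def st():
    o=ctrl.get_obs(); print('t',round(o['t'],2),'pos',np.round(o['ee_pos'],1),'R\n',np.round(R.from_rotvec(o['orientation']).as_matrix(),3),'F',np.round(o['ft_force'],1),'w',round(o['width'],1),'q',np.round(o['qpos'],2))
E
python3 - <<'E'
from h import *
np.set_printoptions(suppress=True,precision=1)
st()
for n in ('scene','top'):
    p=shot(n,n+'0'); M=R.from_rotvec(np.ravel(p['rvec'])).as_matrix(); print(n,'cam at',-M.T@np.ravel(p['tvec']))
    for q in 'tank_center tank_lug tank_twin_center tank_plain_center rack dock dock_post catch_pin dust_cap_center flux_bottle_center solder_spool_center tape_roll_center heatsink_center chassis_wall chassis_far'.split():
        for d in ctrl.spot_point(p,q)[:4]:
            X=w(p,d['position']); print(q,round(d['score'],2),X,px(p,X)[0].round())
E
```

```text
pics
t 0.0 pos [ 270.9 -562.6  229.9] R
 [[ 0.4 -0.9 -0. ]
 [-0.9 -0.4  0. ]
 [-0.   0.  -1. ]] F [0.2 0.3 0.4] w 87.7 q [-1.1  0.4  1.6 -0.   1.1 -0. ]
scene cam at [-146.   670.2  529.5]
tank_center 0.63 [447.6 199.5  46.8] [299. 269.]
tank_lug 0.78 [418.8 175.8  28.5] [316. 277.]
tank_twin_center 0.96 [403.7 240.3  49.2] [297. 284.]
tank_twin_center 0.56 [399.8  -3.9   6.7] [376. 259.]
tank_plain_center 0.79 [474.7 154.4  50.3] [306. 256.]
tank_plain_center 0.63 [418.3 172.9  25.8] [317. 278.]
rack 0.97 [444.9 200.2  -0.4] [300. 288.]
dock 0.73 [ 632.4 -178.5    1.6] [355. 212.]
dock_post 0.89 [ 655.3 -197.4  114.9] [354. 174.]
dock_post 0.54 [567.5 100.9  17.4] [299. 246.]
dock_post 0.34 [447.6 201.8  45.7] [298. 270.]
catch_pin 0.58 [ 594.6 -162.1  108.9] [361. 184.]
dust_cap_center 0.63 [ 841.7 -159.5    4.1] [306. 195.]
dust_cap_center 0.59 [ 638.7 -298.5    1.7] [378. 201.]
dust_cap_center 0.45 [ 628.  -179.3   60.3] [356. 195.]
dust_cap_center 0.29 [479.  155.   44.3] [305. 257.]
flux_bottle_center 0.65 [406.5 235.7  45.8] [298. 284.]
flux_bottle_center 0.6 [666.5  79.6  67.
[... 779 characters left out ...]
k 0.97 [ 633.9 -182.8    1.4] [392. 196.]
dock_post 0.67 [ 657.8 -195.9  115.9] [404. 180.]
dust_cap_center 0.64 [ 643.1 -300.1    3.1] [438. 192.]
dust_cap_center 0.6 [ 842.8 -159.3    5. ] [382. 117.]
dust_cap_center 0.51 [ 634.4 -179.9   65.2] [395. 192.]
flux_bottle_center 0.56 [667.7  80.1  66.3] [289. 180.]
solder_spool_center 0.74 [445.1 202.2  48.1] [240. 270.]
solder_spool_center 0.66 [ 590.8 -158.3  103.9] [388. 209.]
solder_spool_center 0.57 [560.2 100.7  13.8] [282. 224.]
tape_roll_center 0.73 [401.9  -5.4   9.3] [324. 287.]
heatsink_center 0.73 [444.4 -50.8   7.1] [342. 270.]
chassis_wall 0.65 [ 402.1 -188.1  108.2] [403. 290.]
chassis_far 0.93 [ 527.2 -311.6  109.4] [455. 235.]
```

```bash
python3 - <<'E'
import cv2
a=cv2.imread('pics/top0.png');cv2.imwrite('pics/top0a.png',cv2.resize(a[60:340,200:520],(800,700))[:600])
a=cv2.imread('pics/scene0.png');cv2.imwrite('pics/scene0a.png',cv2.resize(a[130:330,220:480],(780,600)))
E
```

```text
(no output)
```

View pics/top0.png

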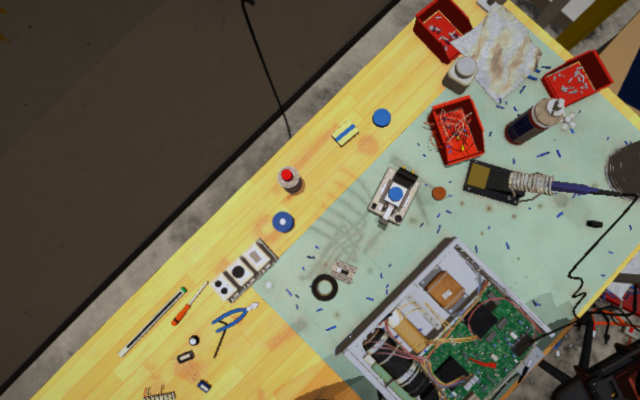

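View pics/top0a.png

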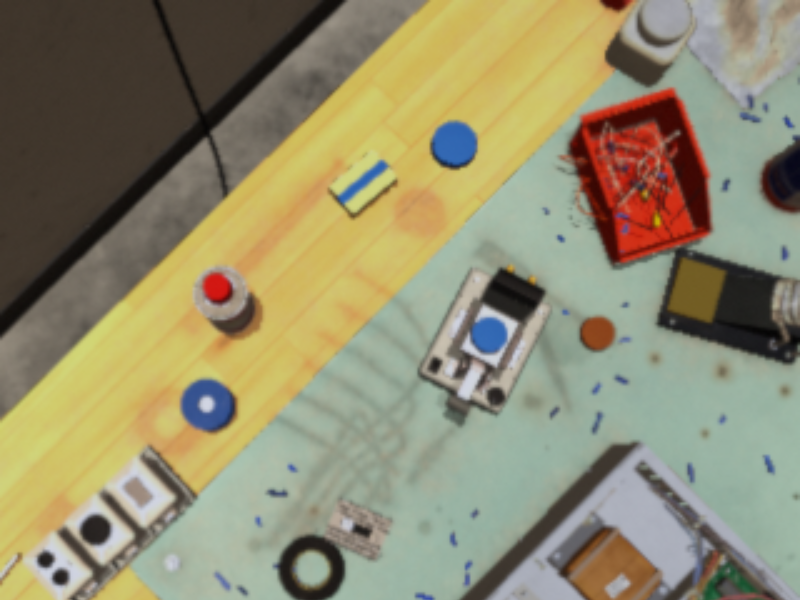

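View pics/scene0a.png

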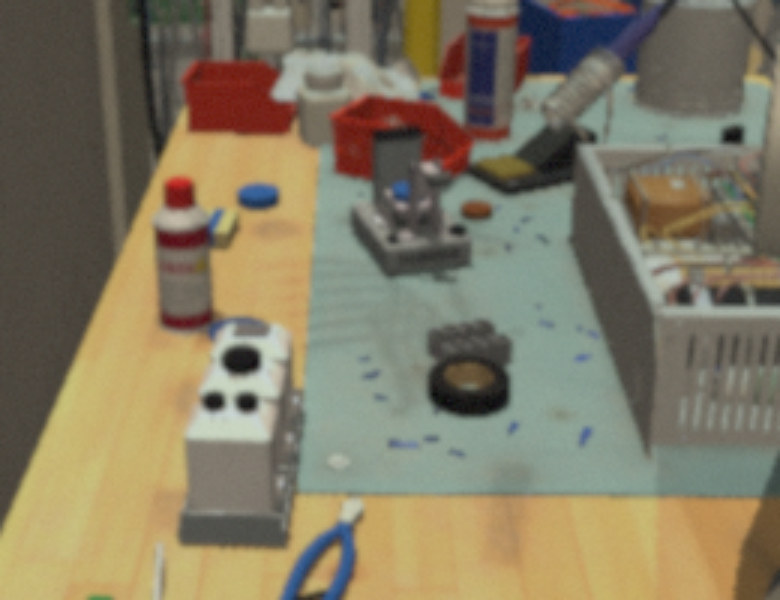

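The top view shows the dock at px (392,196), with a blue cap on its pad at (395,193). The larger blue cap at (382,117) and the brown one at (438,193) stay put. The wide-cap tank is in the middle bay at (240,270). Next I refine the dock and rack poses with wireframe overlays.

```bash
cat > fit.py <<'E'
from h import *
def box(x0,x1,y0,y1,z0,z1):
    c=np.array([[x,y,z] for x in(x0,x1) for y in(y0,y1) for z in(z0,z1)],float)
    e=[(i,j) for i in range(8) for j in range(i) if bin(i^j).count('1')==1]
    return c,e
def T(X,pose):
    x,y,a=pose; c,s=np.cos(a),np.sin(a); X=np.array(X); return np.c_[x+c*X[:,0]-s*X[:,1],y+s*X[:,0]+c*X[:,1],X[:,2]]
def overlay(p,parts,tag,roi,k=5):
    x0,y0,x1,y1=roi; im=cv2.resize(p['pixels'][y0:y1,x0:x1,::-1],None,fx=k,fy=k,interpolation=cv2.INTER_CUBIC)
    for pose,b,col in parts:
        c,e=box(*b); u=(px(p,T(c,pose))-[x0,y0]+.5)*k
        for i,j in e: cv2.line(im,tuple(int(v) for v in u[i]),tuple(int(v) for v in u[j]),col,1,cv2.LINE_AA)
    cv2.imwrite(f'pics/{tag}.png',im)
E
python3 - <<'E'
from fit import *
np.set_printoptions(suppress=True,precision=2)
for n in('top','scene'):
    p=shot(n,n+'1'); im=p['pixels'].astype(int)
    dk=(633,-181,np.radians(-30)); rk=(445,198,np.radians(42))
    roi=(360,150,440,240) if n=='top' else (320,160,420,230)
    k=6
    overlay(p,[(dk,(-62,62,-46,46,0,34),(0,0,255)),(dk,(31,53,-24,24,34,118),(0,255,0)),(dk,(-25,25,-20,20,58,58),(255,0,255))],n+'_dk',roi,k)
    roi=(200,225,290,310) if n=='top' else (270,220,350,320)
    overlay(p,[(rk,(-37,37,-82,82,0,13),(0,0,255)),(rk,(-29,29,-22,22,80,80),(0,255,0))],n+'_rk',roi,6)
    X=px(p,[[633,-181,69]])[0]
    m=((im[:,:,2]-im[:,:,0]>50)).astype(np.uint8)
    nn,lab,stt,cen=cv2.connectedComponentsWithStats(m)
    for i in range(1,nn):
        if stt[i,4]>40: print(n,stt[i],cen[i],ray(p,cen[i],66.5)[0],ray(p,cen[i],5.5)[0])
E
```

```text
top [373 109  18  17 243] [381.23 117.12] [ 824.11 -150.41   66.5 ] [ 843.35 -157.38    5.5 ]
top [335 124  20  17  84] [344.43 132.39] [785.7  -58.26  66.5 ] [802.69 -59.86   5.5 ]
top [389 187  14  14 162] [395.39 193.3 ] [ 632.12 -181.22   66.5 ] [ 640.18 -189.98    5.5 ]
top [273 212  20  20 267] [282.63 221.51] [564.3   94.11  66.5 ] [568.41 101.37   5.5 ]
top [212 309  35  23 201] [229.85 318.3 ] [331.38 220.19  66.5 ] [321.95 234.79   5.5 ]
scene [573  84  28  27 536] [586.75  96.62] [  715.02 -2630.19    66.5 ] [  828.47 -3065.03     5.5 ]
scene [406 136  24  18 201] [415.08 142.  ] [ 849.63 -794.77   66.5 ] [ 980.81 -987.79    5.5 ]
scene [300 192  12   6  59] [305.59 194.47] [726.43 -60.34  66.5 ] [ 841.37 -156.59    5.5 ]
scene [313 305  25  33 218] [326.88 320.44] [265.05 287.55  66.5 ] [319.21 237.14   5.5 ]
scene [363 385  18   8 116] [371.38 388.28] [118.68 340.73  66.5 ] [153.55 297.32   5.5 ]
```

View pics/top_dk.png

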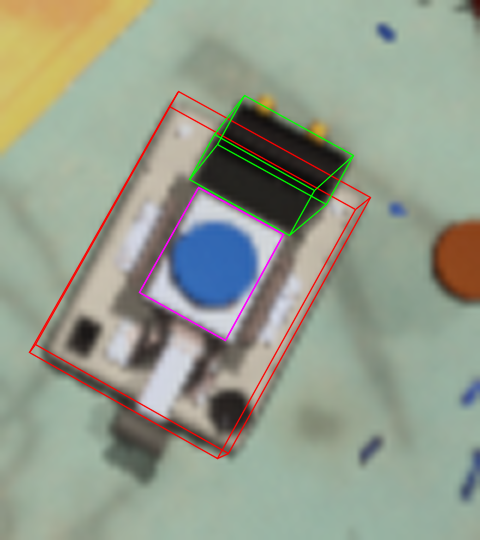

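View pics/scene_dk.png

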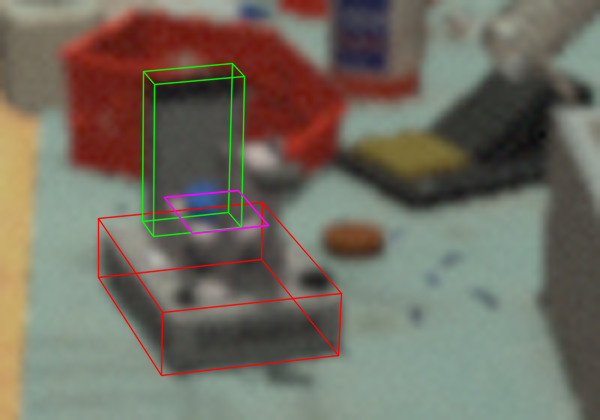

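View pics/top_rk.png

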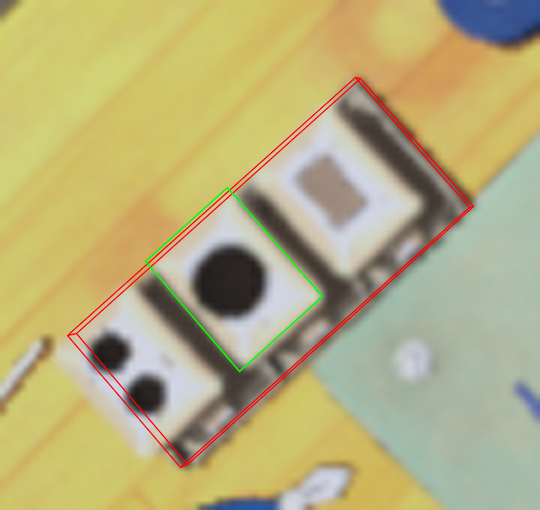

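View pics/scene_rk.png

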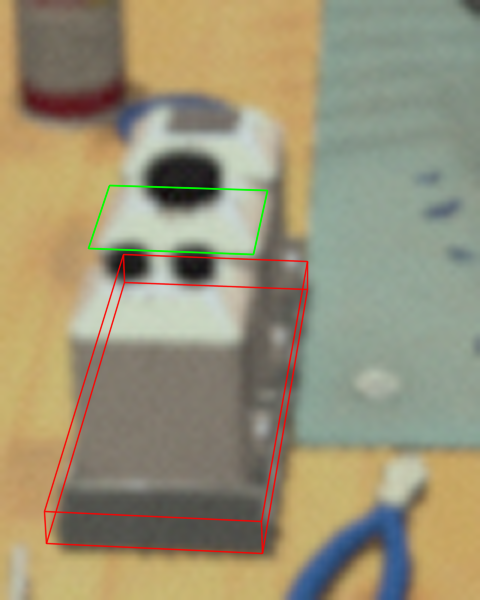

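```bash
cat > ref.py <<'E'
from fit import *
from scipy.optimize import minimize
np.set_printoptions(suppress=True,precision=2)
def grad(p):
    g=cv2.cvtColor(p['pixels'],cv2.COLOR_RGB2GRAY).astype(np.float32); g=cv2.GaussianBlur(g,(0,0),0.8)
    return cv2.Sobel(g,cv2.CV_32F,1,0),cv2.Sobel(g,cv2.CV_32F,0,1)
def score(p,G,segs,pose):
    s=0
    for a,b in segs:
        t=np.linspace(.05,.95,40)[:,None]; X=np.array(a)*(1-t)+np.array(b)*t
        u=px(p,T(X,pose)).astype(np.float32); d=u[-1]-u[0]; L=np.linalg.norm(d); n=np.array([-d[1],d[0]])/L
        gx=cv2.remap(G[0],u[:,0],u[:,1],cv2.INTER_LINEAR).ravel(); gy=cv2.remap(G[1],u[:,0],u[:,1],cv2.INTER_LINEAR).ravel()
        s+=abs((gx*n[0]+gy*n[1]).mean())*L
    return s
def run(p,segs,p0):
    G=grad(p); best=None
    for dx in(-3,0,3):
        for dy in(-3,0,3):
            for da in(-.04,0,.04):
                r=minimize(lambda v:-score(p,G,segs,(v[0],v[1],v[2]/100)),[p0[0]+dx,p0[1]+dy,(p0[2]+da)*100],method='Nelder-Mead')
                if best is None or r.fun<best.fun:best=r
    v=best.x; return v[0],v[1],np.degrees(v[2]/100),best.fun
def rect(x0,x1,y0,y1,z): 
    c=[(x0,y0,z),(x1,y0,z),(x1,y1,z),(x0,y1,z)]; return [(c[i],c[(i+1)%4]) for i in range(4)]
E
python3 - <<'E'
from ref import *
H=rect(-62,62,-46,46,34)
P=[((31,-24,118),(31,24,118)),((53,-24,118),(53,24,118)),((31,-24,118),(53,-24,118)),((31,24,118),(53,24,118)),((31,-24,60),(31,-24,110)),((31,24,60),(31,24,110))]
pad=rect(-25,25,-20,20,58)
for n in('top','scene'):
    p=shot(n,n+'2')
    for nm,S in(('deck',H[:1]+H[2:] if n=='top' else H[:1]+H[2:]),('post',P),('pad',pad),('all',H+P+pad)): print(n,nm,run(p,S,(633,-181,-.523)))
    tops=[]
    Rk=rect(-37,37,-82,82,13)
    print(n,'rack',run(p,Rk,(444,198,.733)))
    g=p['pixels'].max(2).astype(int); 
    c=px(p,[[445,198,102]])[0].astype(int); y0,x0=c[1]-12,c[0]-12
    m=np.zeros(g.shape,np.uint8); m[y0:y0+24,x0:x0+24]=(g[y0:y0+24,x0:x0+24]<80)
    nn,lab,stt,cen=cv2.connectedComponentsWithStats(m); 
    for i in range(1,nn):
        if stt[i,4]>15: print(stt[i],ray(p,cen[i],100)[0])
E
```

```text
top deck (np.float64(631.8012880777826), np.float64(-186.04617170674794), np.float64(-28.831861330690888), np.float64(-13919.439453125))
top post (np.float64(631.4178158565306), np.float64(-180.4079240292883), np.float64(-28.683320908052274), np.float64(-14492.8232421875))
top pad (np.float64(632.317702060318), np.float64(-182.70834427953255), np.float64(-27.8301222723654), np.float64(-17303.224609375))
top all (np.float64(633.2406638465176), np.float64(-181.11825918635466), np.float64(-28.279884619759024), np.float64(-38894.609375))
top rack (np.float64(455.9028164038781), np.float64(204.69681444510638), np.float64(41.7910482450184), np.float64(-19959.21875))
[233 266  11  12  98] [445.02 194.89 100.  ]
[224 272  11  11  31] [431.17 215.08 100.  ]
scene deck (np.float64(619.7487866884431), np.float64(-172.64669662057605), np.float64(-29.45749671215393), np.float64(-7463.361328125))
scene post (np.float64(629.7048801693376), np.float64(-185.35854550776125), np.float64(-21.76323002341081), np.float64(-2859.895751953125))
scene pad (np.float64(723.1755106514787), np.float64(-195.3188486454223), np.float64(-26.20214512190515), np.float64(-2690.25634765625))
scene all (np.float64(619.0038167160724), np.float64(-171.05758450921206), np.float64(-29.0281758185385), np.float64(-13326.361328125))
scene rack (np.float64(450.46960871069405), np.float64(187.08733187423022), np.float64(45.15492277631899), np.float64(-12762.947265625))
[295 246  11   8  78] [438.03 201.07 100.  ]
```

```bash
cat > go.py <<'E'
import sys
from h import *
# go.py x y z yawdeg  -> rows for target
def main(x,y,z,yaw,smax=38.,amax=.12):
    o=ctrl.get_obs(); st()
    P=np.array(o['ee_pos'],float); Q=R.from_rotvec(o['orientation'])
    a=np.radians(yaw); Qt=R.from_matrix(np.array([[np.cos(a),np.sin(a),0],[np.sin(a),-np.cos(a),0],[0,0,-1]]))
    rv=(Q.inv()*Qt).as_rotvec(); d=np.array([x,y,z])-P
    print('yaw now',round(np.degrees(np.arctan2(Q.as_matrix()[1,0],Q.as_matrix()[0,0])),2),'d',d.round(1),'tool d',Q.inv().apply(d).round(1),'rv',rv.round(3))
    n=max(1,int(np.ceil(max(np.linalg.norm(d)/smax,np.linalg.norm(rv)/amax)))); print('n',n)
    for i in range(min(n,10)):
        q=Q*R.from_rotvec(rv*i/n); t=q.inv().apply(d/n)
        print([[round(v,3) for v in rv/n],[round(v,1) for v in t]])
main(*[float(v) for v in sys.argv[1:]])
E
python3 go.py 632.8 -181.3 200 61.5
```

```text
t 1.8 pos [ 271.2 -563.1  230.7] R
 [[ 0.434 -0.901 -0.   ]
 [-0.901 -0.434 -0.   ]
 [ 0.     0.    -1.   ]] F [-0.1 -0.6  0.3] w 87.9 q [-1.14  0.42  1.63 -0.    1.09 -0.02]
yaw now -64.29 d [361.6 381.8 -30.7] tool d [-187.1 -491.4   30.7] rv [ 0.     0.    -2.195]
n 19
[[np.float64(0.0), np.float64(0.0), np.float64(-0.116)], [np.float64(-9.8), np.float64(-25.9), np.float64(1.6)]]
[[np.float64(0.0), np.float64(0.0), np.float64(-0.116)], [np.float64(-6.8), np.float64(-26.8), np.float64(1.6)]]
[[np.float64(0.0), np.float64(0.0), np.float64(-0.116)], [np.float64(-3.7), np.float64(-27.4), np.float64(1.6)]]
[[np.float64(0.0), np.float64(0.0), np.float64(-0.116)], [np.float64(-0.5), np.float64(-27.7), np.float64(1.6)]]
[[np.float64(0.0), np.float64(0.0), np.float64(-0.116)], [np.float64(2.7), np.float64(-27.5), np.float64(1.6)]]
[[np.float64(0.0), np.float64(0.0), np.float64(-0.116)], [np.float64(5.9), np.float64(-27.0), np.float64(1.6)]]
[[np.float64(0.0), np.float64(0.0), np.float64(-0.116)], [np.float64(9.0), np.float64(-26.2), np.float64(1.6)]]
[[np.float64(0.0), np.float64(0.0), np.float64(-0.116)], [np.float64(11.9), np.float64(-25.0), np.float64(1.6)]]
[[np.float64(0.0), np.float64(0.0), np.float64(-0.116)], [np.float64(14.7), np.float64(-23.4), np.float64(1.6)]]
[[np.float64(0.0), np.float64(0.0), np.float64(-0.116)], [np.float64(17.3), np.float64(-21.6), np.float64(1.6)]]
```

```bash
sed -i 's/round(v,3) for v in rv/float(round(v,3)) for v in rv/; s/round(v,1) for v in t/float(round(v,1)) for v in t/' go.py
python3 -m handwheel '[[[0,0,-0.116],[-10,-26,0],1],[[0,0,-0.116],[-7,-27,0],1],[[0,0,-0.116],[-4,-27,0],1],[[0,0,-0.116],[0,-28,0],1],[[0,0,-0.116],[3,-27,0],1],[[0,0,-0.116],[6,-27,0],1],[[0,0,-0.116],[9,-26,0],1],[[0,0,-0.116],[12,-25,0],1],[[0,0,-0.116],[15,-23,0],1],[[0,0,-0.116],[17,-22,0],1]]'
python3 go.py 632.8 -181.3 180 61.5
```

```text
t: 2.63
ee_pos: [461.8, -355.3, 230.9]
orientation: [3.136, 0.127, 0.001]
ft_force: [0.6, -0.3, -0.4]
width: 87.8
t 2.63 pos [ 461.8 -355.3  230.9] R
 [[ 0.997  0.081  0.001]
 [ 0.081 -0.997 -0.003]
 [ 0.001  0.003 -1.   ]] F [ 0.6 -0.3 -0.4] w 87.8 q [-0.68  0.36  1.73 -0.    1.05 -0.76]
yaw now 4.66 d [171.  174.  -50.9] tool d [ 184.5 -159.8   50.4] rv [ 0.004  0.001 -0.992]
n 9
[[0.0, 0.0, -0.11], [20.5, -17.8, 5.6]]
[[0.0, 0.0, -0.11], [22.3, -15.4, 5.6]]
[[0.0, 0.0, -0.11], [23.9, -12.8, 5.6]]
[[0.0, 0.0, -0.11], [25.2, -10.1, 5.6]]
[[0.0, 0.0, -0.11], [26.1, -7.3, 5.6]]
[[0.0, 0.0, -0.11], [26.8, -4.4, 5.6]]
[[0.0, 0.0, -0.11], [27.1, -1.4, 5.6]]
[[0.0, 0.0, -0.11], [27.1, 1.6, 5.6]]
[[0.0, 0.0, -0.11], [26.7, 4.6, 5.7]]
```

```bash

python3 -m handwheel '[[[0,0,-0.11],[20.5,-18,5.6],1],[[0,0,-0.11],[22.3,-15.4,5.6],1],[[0,0,-0.11],[24,-12.8,5.6],1],[[0,0,-0.11],[25,-10,5.6],1],[[0,0,-0.11],[26,-7.3,5.6],1],[[0,0,-0.11],[27,-4.4,5.6],1],[[0,0,-0.11],[27,-1.4,5.6],1],[[0,0,-0.11],[27,1.6,5.6],1],[[0,0,-0.11],[26.7,4.6,5.6],1],[[0,0,0],[0,0,0],1]]'
python3 go.py 632.8 -181.3 68 61.5
```

```text
t: 3.47
ee_pos: [640.1, -164.2, 179.5]
orientation: [2.645, 1.681, 0.003]
ft_force: [0.7, -0.9, -0.2]
width: 88.1
t 3.47 pos [ 640.1 -164.2  179.5] R
 [[ 0.425  0.905  0.006]
 [ 0.905 -0.425 -0.005]
 [-0.002  0.007 -1.   ]] F [ 0.7 -0.9 -0.2] w 88.1 q [-0.27  0.53  1.59 -0.    1.02 -1.4 ]
yaw now 64.87 d [  -7.3  -17.1 -111.5] tool d [-18.3  -0.2 111.5] rv [0.007 0.002 0.059]
n 3
[[0.002, 0.001, 0.02], [-6.1, -0.1, 37.2]]
[[0.002, 0.001, 0.02], [-6.1, 0.2, 37.2]]
[[0.002, 0.001, 0.02], [-6.2, 0.4, 37.2]]
```

```bash

python3 -m handwheel '[[[0.003,0.001,0.03],[-9,0,0],1],[[0.003,0.001,0.028],[-9,0,0],1],[[0,0,0],[0,0,0],1],[[0,0,0],[0,0,10],1],[[0,0,0],[0,0,10],1],[[0,0,0],[0,0,10],1],[[0,0,0],[0,0,10],1],[[0,0,0],[0,0,0],1],[[0,0,0],[0,0,0],1],[[0,0,0],[0,0,0],1]]'
python3 go.py 632.8 -181.3 68 61.5
python3 - <<'E'
from fit import *
p=shot('scene','s3'); a=cv2.imread('pics/s3.png')[120:240,290:440]; cv2.imwrite('pics/s3a.png',cv2.resize(a,None,fx=5,fy=5,interpolation=2))
p=shot('top','t3'); a=cv2.imread('pics/t3.png')[140:250,330:460]; cv2.imwrite('pics/t3a.png',cv2.resize(a,None,fx=5,fy=5,interpolation=2))
E
```

```text
t: 4.3
ee_pos: [627.6, -185.8, 134.1]
orientation: [-2.711, -1.584, 0.003]
ft_force: [0.3, 0.0, -0.1]
width: 87.8
t 4.3 pos [ 627.6 -185.8  134.1] R
 [[ 0.491  0.871 -0.003]
 [ 0.871 -0.491 -0.   ]
 [-0.001 -0.002 -1.   ]] F [ 0.3  0.  -0.1] w 87.8 q [-0.31  0.58  1.62 -0.    0.94 -1.36]
yaw now 60.59 d [  5.2   4.5 -66.1] tool d [ 6.6  2.5 66.1] rv [-0.002  0.001 -0.016]
n 2
[[-0.001, 0.001, -0.008], [3.3, 1.2, 33.1]]
[[-0.001, 0.001, -0.008], [3.2, 1.2, 33.1]]
```

View pics/s3a.png

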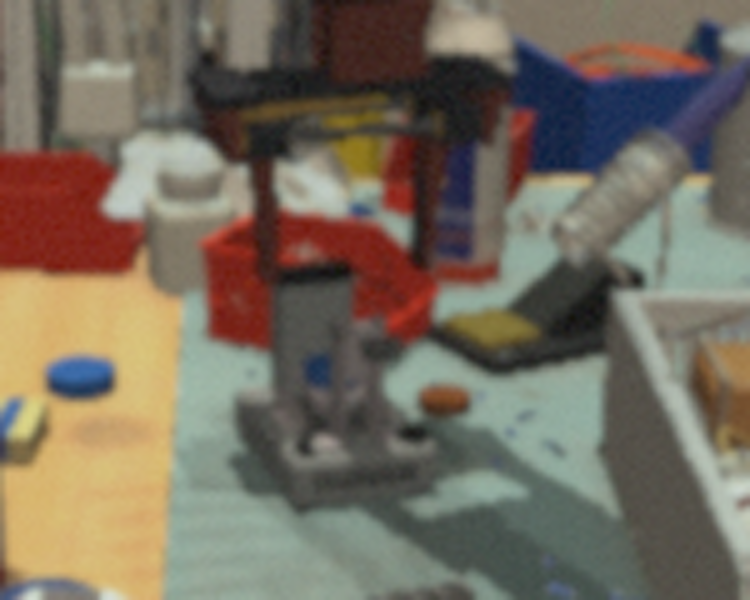

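View pics/t3a.png

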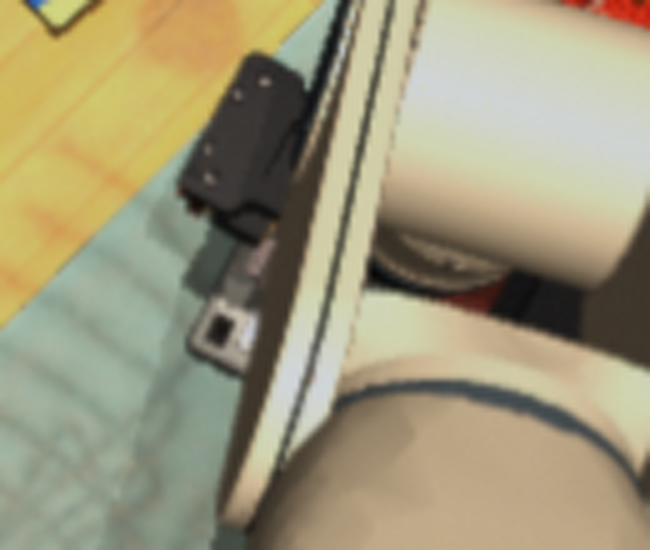

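```bash

python3 -m handwheel '[[[0,0,-0.008],[3,1,0],1],[[0,0,-0.008],[3,1,0],1],[[0,0,0],[0,0,8],1],[[0,0,0],[0,0,8],1],[[0,0,0],[0,0,8],1],[[0,0,0],[0,0,8],1],[[0,0,0],[0,0,8],1],[[0,0,0],[0,0,0],1],[[0,0,0],[0,0,0],1],[[0,0,0],[0,0,0],1]]'
python3 go.py 632.3 -181.3 67 61.5
```

```text
t: 5.23
ee_pos: [633.8, -180.5, 90.6]
orientation: [2.697, 1.611, -0.001]
ft_force: [0.0, 0.2, 0.5]
width: 87.8
t 5.23 pos [ 633.8 -180.5   90.6] R
 [[ 0.474  0.88  -0.001]
 [ 0.88  -0.474 -0.001]
 [-0.001 -0.    -1.   ]] F [0.  0.2 0.5] w 87.8 q [-0.3   0.64  1.63 -0.    0.87 -1.37]
yaw now 61.69 d [ -1.5  -0.8 -23.6] tool d [-1.4 -0.9 23.6] rv [-0.     0.001  0.003]
n 1
[[-0.0, 0.001, 0.003], [-1.4, -0.9, 23.6]]
```

```bash

python3 -m handwheel '[[[0,0,0],[-1,-1,8],1],[[0,0,0],[0,0,8],1],[[0,0,0],[0,0,5.5],1],[[0,0,0],[0,0,0],1],[[0,0,0],[0,0,0],0],[[0,0,0],[0,0,0],0],[[0,0,0],[0,0,0],0],[[0,0,0],[0,0,0],0],[[0,0,0],[0,0,0],0],[[0,0,0],[0,0,0],0]]'
python3 go.py 632.3 -181.3 67 61.5
```

```text
t: 6.07
ee_pos: [633.1, -181.4, 68.1]
orientation: [2.696, 1.609, 0.001]
ft_force: [0.2, -0.2, 0.3]
width: 51.1
t 6.07 pos [ 633.1 -181.4   68.1] R
 [[ 0.475  0.88   0.001]
 [ 0.88  -0.475 -0.001]
 [-0.     0.002 -1.   ]] F [ 0.2 -0.2  0.3] w 51.1 q [-0.3   0.67  1.63 -0.    0.83 -1.37]
yaw now 61.67 d [-0.8  0.1 -1.1] tool d [-0.3 -0.8  1.1] rv [0.002 0.    0.003]
n 1
[[0.002, 0.0, 0.003], [-0.3, -0.8, 1.1]]
```

Fingers close at about 75 mm/s. I'll finish closing, then lift.

```bash

python3 -m handwheel '[[[0,0,0],[0,0,0],0],[[0,0,0],[0,0,0],0],[[0,0,0],[0,0,0],0],[[0,0,0],[0,0,0],0],[[0,0,0],[0,0,0],0],[[0,0,0],[0,0,-6],0],[[0,0,0],[0,0,-10],0],[[0,0,0],[0,0,-15],0],[[0,0,0],[0,0,-15],0],[[0,0,0],[0,0,-15],0]]'
python3 go.py 712 -65 140 61.5
```

```text
t: 6.9
ee_pos: [631.0, -180.6, 130.5]
orientation: [-2.695, -1.609, 0.005]
ft_force: [-0.3, -0.1, 0.3]
width: 33.8
t 6.9 pos [ 631.  -180.6  130.5] R
 [[ 0.474  0.88  -0.004]
 [ 0.88  -0.474  0.001]
 [-0.002 -0.004 -1.   ]] F [-0.3 -0.1  0.3] w 33.8 q [-0.3   0.59  1.62 -0.    0.94 -1.37]
yaw now 61.68 d [ 81.  115.6   9.5] tool d [140.2  16.4  -9.8] rv [-0.004  0.002  0.003]
n 4
[[-0.001, 0.0, 0.001], [35.1, 4.1, -2.4]]
[[-0.001, 0.0, 0.001], [35.1, 4.1, -2.4]]
[[-0.001, 0.0, 0.001], [35.1, 4.0, -2.4]]
[[-0.001, 0.0, 0.001], [35.1, 4.0, -2.4]]
```

```bash

python3 -m handwheel '[[[0,0,0],[18,2,-2],0],[[0,0,0],[25,3,-2],0],[[0,0,0],[30,4,0],0],[[0,0,0],[30,4,0],0],[[0,0,0],[20,3,0],0],[[0,0,0],[10,0,0],0],[[0,0,0],[0,0,0],0],[[0,0,0],[0,0,0],0],[[0,0,0],[0,0,0],0],[[0,0,0],[0,0,0],0]]'
python3 go.py 712 -65 14 61.5
python3 - <<'E'
from fit import *
p=shot('scene','s4'); a=cv2.imread('pics/s4.png')[110:240,230:400]; cv2.imwrite('pics/s4a.png',cv2.resize(a,None,fx=4.5,fy=4.5,interpolation=2))
p=shot('top','t4'); a=cv2.imread('pics/t4.png')[100:230,270:440]; cv2.imwrite('pics/t4a.png',cv2.resize(a,None,fx=4.5,fy=4.5,interpolation=2))
E
```

```text
t: 7.73
ee_pos: [713.5, -70.6, 148.9]
orientation: [2.694, 1.602, 0.009]
ft_force: [0.0, 0.5, -0.5]
width: 33.5
t 7.73 pos [713.5 -70.6 148.9] R
 [[ 0.478  0.879  0.009]
 [ 0.879 -0.478 -0.003]
 [ 0.001  0.009 -1.   ]] F [ 0.   0.5 -0.5] w 33.5 q [-0.11  0.64  1.46 -0.    1.03 -1.19]
yaw now 61.48 d [  -1.5    5.6 -134.9] tool d [  4.1  -5.2 134.9] rv [ 0.009 -0.001 -0.   ]
n 4
[[0.002, -0.0, -0.0], [1.0, -1.3, 33.7]]
[[0.002, -0.0, -0.0], [1.0, -1.2, 33.7]]
[[0.002, -0.0, -0.0], [1.0, -1.1, 33.7]]
[[0.002, -0.0, -0.0], [1.1, -1.1, 33.7]]
```

View pics/s4a.png

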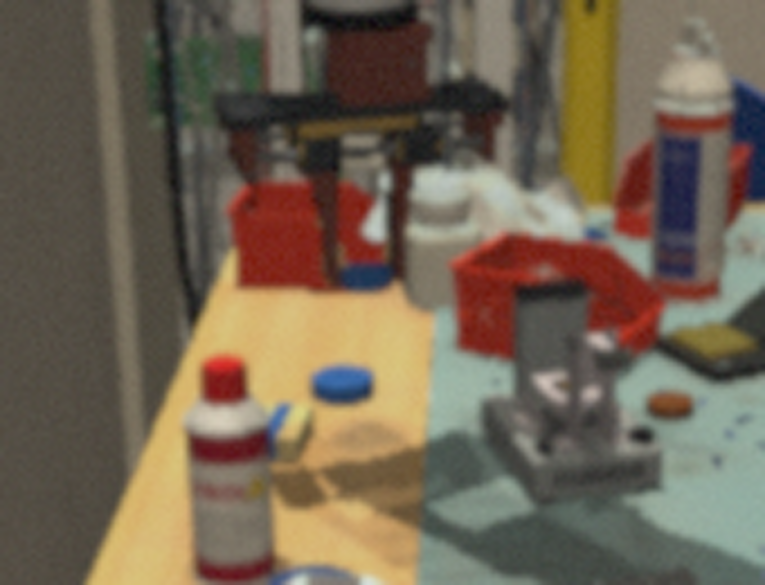

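View pics/t4a.png

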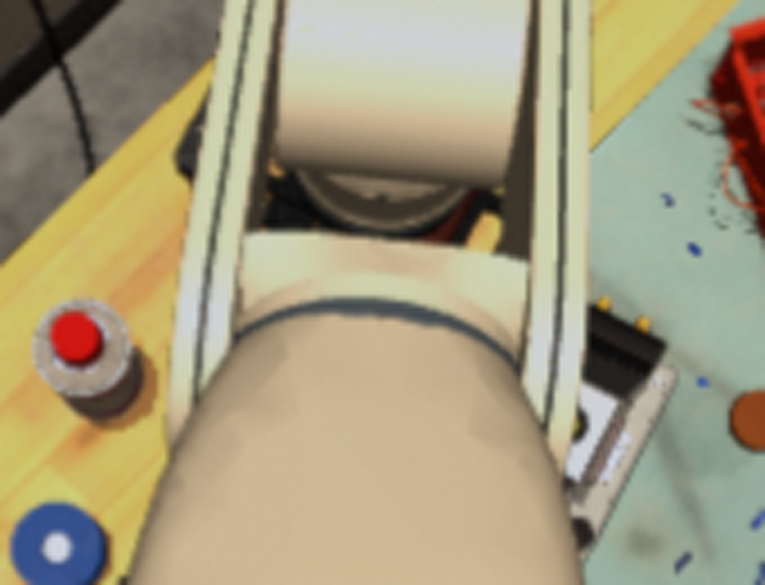

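```bash

python3 -m handwheel '[[[0.004,0,0],[1,-1,15],0],[[0.004,0,0],[1,-1,20],0],[[0,0,0],[1,-1,22],0],[[0,0,0],[0,0,22],0],[[0,0,0],[0,0,20],0],[[0,0,0],[0,0,14],0],[[0,0,0],[0,0,8],0],[[0,0,0],[0,0,0],0],[[0,0,0],[0,0,0],0],[[0,0,0],[0,0,0],0]]'
python3 go.py 712 -65 11 61.5
```

```text
t: 8.67
ee_pos: [709.4, -71.6, 17.2]
orientation: [-2.704, -1.595, 0.002]
ft_force: [0.3, -0.2, 0.2]
width: 34.0
t 8.67 pos [709.4 -71.6  17.2] R
 [[ 0.484  0.875 -0.002]
 [ 0.875 -0.484  0.001]
 [ 0.    -0.003 -1.   ]] F [ 0.3 -0.2  0.2] w 34.0 q [-0.12  0.81  1.5   0.    0.84 -1.18]
yaw now 61.06 d [ 2.6  6.6 -6.2] tool d [ 7.  -0.9  6.2] rv [-0.003 -0.    -0.008]
n 1
[[-0.003, -0.0, -0.008], [7.0, -0.9, 6.2]]
```

```bash

python3 -m handwheel '[[[0,0,0],[0,0,3],0],[[0,0,0],[0,0,2],0],[[0,0,0],[0,0,1.5],0],[[0,0,0],[0,0,0],0],[[0,0,0],[0,0,0],1],[[0,0,0],[0,0,0],1],[[0,0,0],[0,0,0],1],[[0,0,0],[0,0,0],1],[[0,0,0],[0,0,0],1],[[0,0,0],[0,0,0],1]]'
python3 go.py 712 -65 11 61.5
```

```text
t: 9.5
ee_pos: [713.1, -71.8, 15.8]
orientation: [2.703, 1.595, 0.01]
ft_force: [-0.9, -0.5, 0.3]
width: 70.5
t 9.5 pos [713.1 -71.8  15.8] R
 [[ 0.484  0.875  0.007]
 [ 0.875 -0.484  0.   ]
 [ 0.004  0.006 -1.   ]] F [-0.9 -0.5  0.3] w 70.5 q [-0.12  0.81  1.5   0.    0.83 -1.18]
yaw now 61.08 d [-1.1  6.8 -4.8] tool d [ 5.4 -4.3  4.8] rv [ 0.006 -0.004 -0.007]
n 1
[[0.006, -0.004, -0.007], [5.4, -4.3, 4.8]]
```

```bash

python3 -m handwheel '[[[0,0,0],[0,0,0],1],[[0,0,0],[0,0,0],1],[[0,0,0],[0,0,-10],1],[[0,0,0],[0,0,-20],1],[[0,0,0],[0,0,-30],1],[[0,0,0],[0,0,-38],1],[[0,0,0],[0,0,-38],1],[[0,0,0],[0,0,-38],1],[[0,0,0],[0,0,-20],1],[[0,0,0],[0,0,0],1]]'
python3 go.py 445 197 200 42
python3 - <<'E'
from fit import *
p=shot('scene','s5'); a=cv2.imread('pics/s5.png')[110:240,230:400]; cv2.imwrite('pics/s5a.png',cv2.resize(a,None,fx=4.5,fy=4.5,interpolation=2))
E
```

```text
t: 10.33
ee_pos: [709.9, -71.8, 219.6]
orientation: [-2.705, -1.596, -0.002]
ft_force: [1.3, -0.4, 0.1]
width: 87.7
t 10.33 pos [709.9 -71.8 219.6] R
 [[ 0.484  0.875  0.001]
 [ 0.875 -0.484  0.001]
 [ 0.001  0.    -1.   ]] F [ 1.3 -0.4  0.1] w 87.7 q [-0.12  0.56  1.42  0.    1.15 -1.18]
yaw now 61.07 d [-264.9  268.8  -19.6] tool d [ 107.1 -361.8   19.7] rv [ 0.    -0.002  0.333]
n 10
[[0.0, -0.0, 0.033], [10.7, -36.2, 2.0]]
[[0.0, -0.0, 0.033], [9.5, -36.5, 2.0]]
[[0.0, -0.0, 0.033], [8.3, -36.8, 2.0]]
[[0.0, -0.0, 0.033], [7.0, -37.1, 2.0]]
[[0.0, -0.0, 0.033], [5.8, -37.3, 2.0]]
[[0.0, -0.0, 0.033], [4.6, -37.5, 2.0]]
[[0.0, -0.0, 0.033], [3.3, -37.6, 2.0]]
[[0.0, -0.0, 0.033], [2.1, -37.7, 2.0]]
[[0.0, -0.0, 0.033], [0.8, -37.7, 2.0]]
[[0.0, -0.0, 0.033], [-0.4, -37.7, 2.0]]
```

View pics/s5a.png

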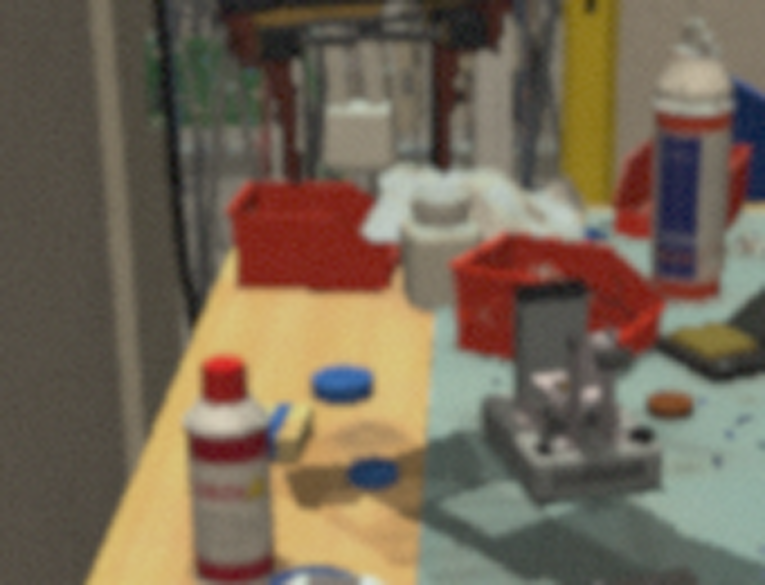

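The dust cap lies flat on the bench at px (313,215) of the scene view, and the pad is clear. Next is the rack.

```bash

python3 -m handwheel '[[[0,0,0.033],[10.7,-36,0],1],[[0,0,0.033],[9.5,-36.5,0],1],[[0,0,0.033],[8.3,-37,0],1],[[0,0,0.033],[7,-37,0],1],[[0,0,0.033],[6,-37,0],1],[[0,0,0.033],[4.6,-37.5,0],1],[[0,0,0.033],[3.3,-37.5,0],1],[[0,0,0.033],[2,-34,0],1],[[0,0,0.033],[1,-20,0],1],[[0,0,0.02],[0,-10,0],1]]'
python3 go.py 445 197 120 42
python3 - <<'E'
from fit import *
p=shot('top','t6'); a=cv2.imread('pics/t6.png')[90:240,270:460]; cv2.imwrite('pics/t6a.png',cv2.resize(a,None,fx=4,fy=4,interpolation=2))
p=shot('scene','s6'); a=cv2.imread('pics/s6.png')[150:350,200:450]; cv2.imwrite('pics/s6a.png',cv2.resize(a,None,fx=3,fy=3,interpolation=2))
E
```

```text
t: 11.22
ee_pos: [462.8, 167.4, 204.2]
orientation: [-2.933, -1.116, 0.03]
ft_force: [0.3, -0.6, 0.1]
width: 87.6
t 11.22 pos [462.8 167.4 204.2] R
 [[ 0.747  0.665 -0.019]
 [ 0.665 -0.747 -0.004]
 [-0.017 -0.01  -1.   ]] F [ 0.3 -0.6  0.1] w 87.6 q [ 0.32  0.27  1.93  0.    0.96 -0.41]
yaw now 41.67 d [-17.8  29.6 -84.2] tool d [  7.7 -33.1  84.4] rv [-0.01   0.017 -0.006]
n 3
[[-0.003, 0.006, -0.002], [2.6, -11.0, 28.1]]
[[-0.003, 0.006, -0.002], [2.4, -11.1, 28.1]]
[[-0.003, 0.006, -0.002], [2.3, -11.2, 28.1]]
```

View pics/t6a.png

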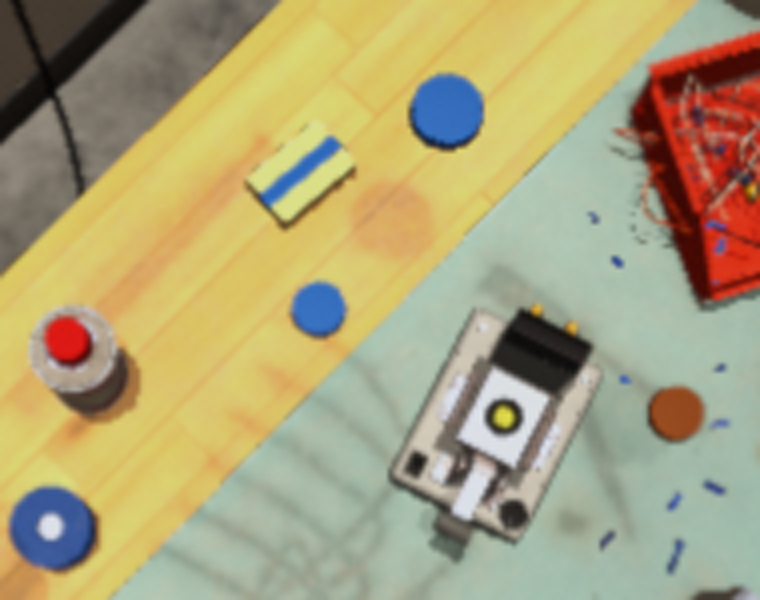

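View pics/s6a.png

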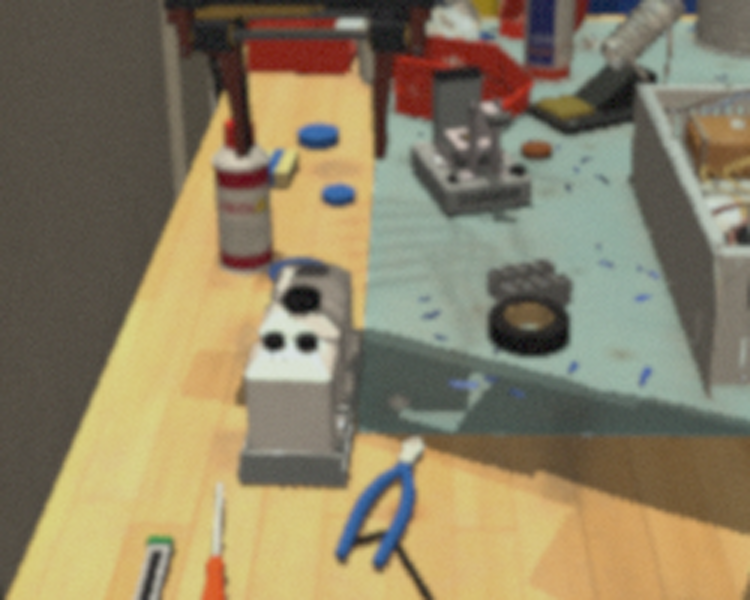

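```bash

python3 -m handwheel '[[[-0.003,0.006,-0.002],[2.5,-11,0],1],[[-0.003,0.006,-0.002],[2.5,-11,0],1],[[-0.003,0.006,-0.002],[2.3,-11,0],1],[[0,0,0],[0,0,10],1],[[0,0,0],[0,0,15],1],[[0,0,0],[0,0,15],1],[[0,0,0],[0,0,15],1],[[0,0,0],[0,0,5],1],[[0,0,0],[0,0,0],1],[[0,0,0],[0,0,0],1]]'
python3 go.py 445 197 56 42
python3 - <<'E'
from ref import *
p=ctrl.get_image('top'); p['pixels']=cv2.imread('pics/t6.png')[:,:,::-1].copy()
im=p['pixels'].astype(int)[180:210,380:410]
m=((im[:,:,0]-im[:,:,2]>70)&(im[:,:,1]-im[:,:,2]>50)).astype(np.uint8); nn,l,s,c=cv2.connectedComponentsWithStats(m)
for i in range(1,nn):
    if s[i,4]>3: print(s[i],c[i]+[380,180],ray(p,c[i]+[380,180],58)[0])
im=p['pixels'].astype(int)
w_=(im.min(2)>165).astype(np.uint8); nn,l,s,c=cv2.connectedComponentsWithStats(w_)
for i in range(1,nn):
    if s[i,4]>60 and abs(c[i]-[396,194]).max()<40: print('white',s[i],c[i],ray(p,c[i],58)[0])
k=8; pts=[]
for nm,S in(('pad',rect(-25,25,-20,20,58)),): print(nm,run(p,S,(633,-181,-.5)))
dk=(633,-181.3,np.radians(-28.5))
overlay(p,[(dk,(-62,62,-46,46,34,34),(0,0,255)),(dk,(31,53,-24,24,60,118),(0,255,0)),(dk,(-25,25,-20,20,58,58),(255,0,255))],'t6o',(365,160,430,230),8)
print(px(p,T(np.array([[0,0,58.]]),dk)))
E
```

```text
t: 12.15
ee_pos: [447.9, 194.9, 136.2]
orientation: [2.929, 1.135, -0.002]
ft_force: [-0.1, 0.4, 0.4]
width: 87.8
t 12.15 pos [447.9 194.9 136.2] R
 [[ 0.739  0.674 -0.001]
 [ 0.674 -0.739 -0.001]
 [-0.001  0.    -1.   ]] F [-0.1  0.4  0.4] w 87.8 q [ 0.39  0.37  1.99 -0.    0.78 -0.35]
yaw now 42.37 d [ -2.9   2.1 -80.2] tool d [-0.7 -3.5 80.2] rv [0.    0.001 0.006]
n 3
[[0.0, 0.0, 0.002], [-0.2, -1.2, 26.7]]
[[0.0, 0.0, 0.002], [-0.2, -1.2, 26.7]]
[[0.0, 0.0, 0.002], [-0.2, -1.2, 26.7]]
[13 11  6  6 22] [395.55 193.77] [ 632.07 -182.8    58.  ]
white [ 360  116  102   79 2669] [412.19 159.35] [ 718.01 -225.99   58.  ]
white [373 169  22  45 241] [382.55 189.58] [ 642.67 -151.07   58.  ]
white [352 182  15  16  86] [359.05 189.09] [644.2  -93.27  58.  ]
white [385 182  22  25 237] [395.3  193.94] [ 631.67 -182.17   58.  ]
white [396 182  23  35 151] [408.17 199.19] [ 618.49 -213.46   58.  ]
white [383 205  11  16  90] [388.21 213.09] [ 584.5  -163.88   58.  ]
white [364 214  15  26 170] [370.49 226.6 ] [ 551.61 -120.1    58.  ]
pad (np.float64(632.4291694830059), np.float64(-182.6952435969502), np.float64(-27.7644731118357), np.float64(-21929.568359375))
[[394.93 193.4 ]]
```

View pics/t6o.png

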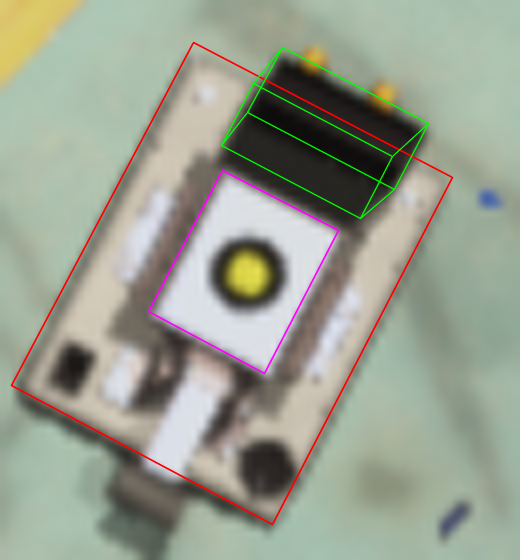

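```bash

python3 -m handwheel '[[[0,0,0.003],[-0.5,-2.5,0],1],[[0,0,0],[0,0,10],1],[[0,0,0],[0,0,12],1],[[0,0,0],[0,0,12],1],[[0,0,0],[0,0,12],1],[[0,0,0],[0,0,8],1],[[0,0,0],[0,0,0],1],[[0,0,0],[0,0,0],1],[[0,0,0],[0,0,0],1],[[0,0,0],[0,0,0],1]]'
python3 go.py 445 196 54 42
python3 - <<'E'
from fit import *
p=shot('scene','s7'); a=cv2.imread('pics/s7.png')[190:320,230:390]; cv2.imwrite('pics/s7a.png',cv2.resize(a,None,fx=4.5,fy=4.5,interpolation=2))
E
```

```text
t: 13.03
ee_pos: [449.6, 198.1, 82.8]
orientation: [2.931, 1.13, 0.016]
ft_force: [-0.3, 0.1, 0.5]
width: 88.3
t 13.03 pos [449.6 198.1  82.8] R
 [[ 0.741  0.671  0.009]
 [ 0.671 -0.741  0.003]
 [ 0.009  0.004 -1.   ]] F [-0.3  0.1  0.5] w 88.3 q [ 0.39  0.47  2.02 -0.    0.65 -0.34]
yaw now 42.18 d [ -4.6  -2.1 -28.8] tool d [-5.1 -1.6 28.8] rv [ 0.004 -0.009  0.003]
n 1
[[0.004, -0.009, 0.003], [-5.1, -1.6, 28.8]]
```

View pics/s7a.png

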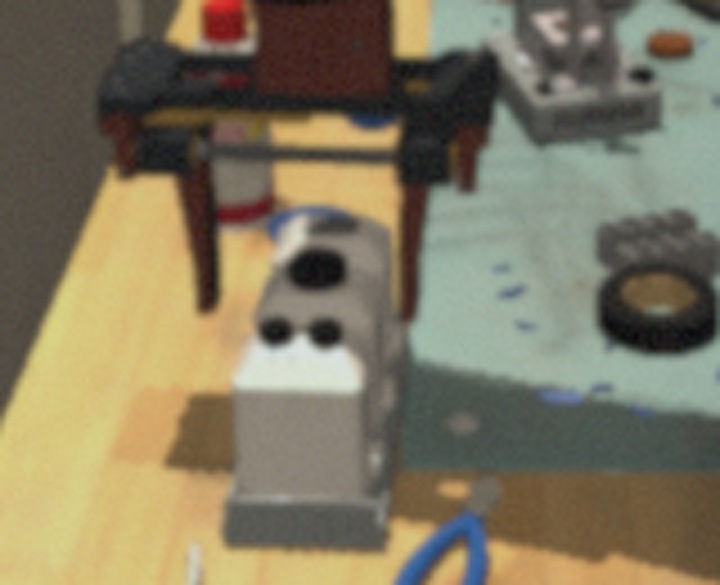

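```bash

python3 -m handwheel '[[[0.004,-0.009,0],[-4.5,-1,0],1],[[0,0,0],[0,0,8],1],[[0,0,0],[0,0,10],1],[[0,0,0],[0,0,7],1],[[0,0,0],[0,0,0],1],[[0,0,0],[0,0,0],0],[[0,0,0],[0,0,0],0],[[0,0,0],[0,0,0],0],[[0,0,0],[0,0,0],0],[[0,0,0],[0,0,0],0]]'
python3 go.py 445 196 54 42
```

```text
t: 13.92
ee_pos: [445.8, 195.8, 55.9]
orientation: [-2.931, -1.13, -0.001]
ft_force: [-0.8, -0.0, -1.0]
width: 57.9
t 13.92 pos [445.8 195.8  55.9] R
 [[ 0.741  0.671  0.001]
 [ 0.671 -0.741  0.   ]
 [ 0.001  0.    -1.   ]] F [-0.8 -0.  -1. ] w 57.9 q [ 0.39  0.52  2.03  0.    0.6  -0.35]
yaw now 42.18 d [-0.8  0.2 -1.9] tool d [-0.4 -0.7  1.9] rv [ 0.    -0.001  0.003]
n 1
[[0.0, -0.001, 0.003], [-0.4, -0.7, 1.9]]
```

```bash

python3 -m handwheel '[[[0,0,0],[0,0,0],0],[[0,0,0],[0,0,0],0],[[0,0,0],[0,0,-6],0],[[0,0,0],[0,0,-10],0],[[0,0,0],[0,0,-18],0],[[0,0,0],[0,0,-25],0],[[0,0,0],[0,0,-25],0],[[0,0,0],[0,0,-25],0],[[0,0,0],[0,0,-15],0],[[0,0,0],[0,0,-5],0]]'
python3 go.py 520 10 190 -28.2
python3 - <<'E'
from fit import *
p=shot('scene','s8'); a=cv2.imread('pics/s8.png')[120:320,200:450]; cv2.imwrite('pics/s8a.png',cv2.resize(a,None,fx=3,fy=3,interpolation=2))
E
```

```text
t: 14.75
ee_pos: [443.0, 194.7, 193.2]
orientation: [2.931, 1.13, -0.007]
ft_force: [-0.5, 0.1, -2.7]
width: 57.4
t 14.75 pos [443.  194.7 193.2] R
 [[ 0.741  0.671 -0.004]
 [ 0.671 -0.741 -0.002]
 [-0.004 -0.002 -1.   ]] F [-0.5  0.1 -2.7] w 57.4 q [ 0.39  0.27  1.96  0.    0.91 -0.35]
yaw now 42.18 d [  77.  -184.7   -3.2] tool d [-66.9 188.6   3.2] rv [1.000e-03 5.000e-03 1.228e+00]
n 11
[[0.0, 0.0, 0.112], [-6.1, 17.1, 0.3]]
[[0.0, 0.0, 0.112], [-4.1, 17.7, 0.3]]
[[0.0, 0.0, 0.112], [-2.1, 18.1, 0.3]]
[[0.0, 0.0, 0.112], [-0.1, 18.2, 0.3]]
[[0.0, 0.0, 0.112], [1.9, 18.1, 0.3]]
[[0.0, 0.0, 0.112], [3.9, 17.8, 0.3]]
[[0.0, 0.0, 0.112], [5.9, 17.2, 0.3]]
[[0.0, 0.0, 0.112], [7.8, 16.5, 0.3]]
[[0.0, 0.0, 0.112], [9.5, 15.5, 0.3]]
[[0.0, 0.0, 0.112], [11.2, 14.3, 0.3]]
```

View pics/s8a.png

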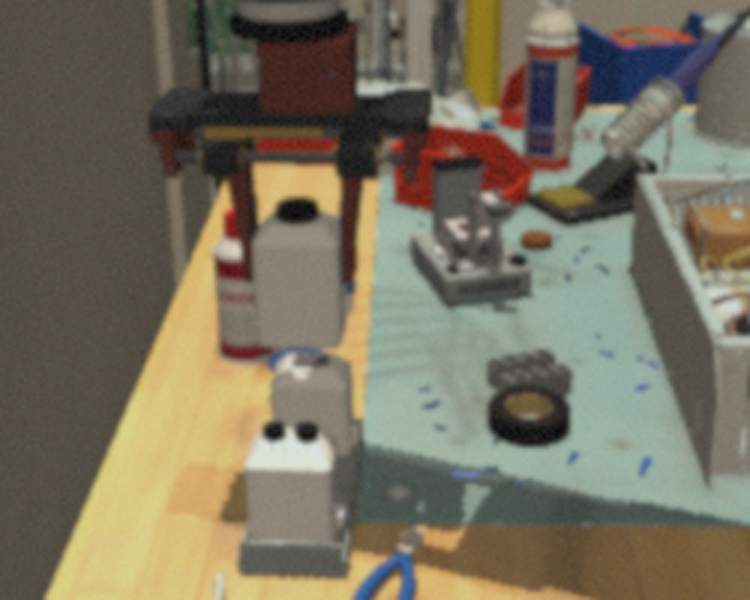

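```bash

python3 -m handwheel '[[[0,0,0.112],[-6,17,0],0],[[0,0,0.112],[-4,17.7,0],0],[[0,0,0.112],[-2,18,0],0],[[0,0,0.112],[0,18,0],0],[[0,0,0.112],[2,18,0],0],[[0,0,0.112],[4,18,0],0],[[0,0,0.112],[6,17,0],0],[[0,0,0.112],[8,16.5,0],0],[[0,0,0.112],[9.5,15.5,0],0],[[0,0,0.1],[9,11,0],0]]'
python3 go.py 520 10 80 -28.2
```

```text
t: 15.63
ee_pos: [505.6, 24.5, 187.6]
orientation: [3.069, -0.649, -0.02]
ft_force: [0.8, 0.6, -3.0]
width: 58.0
t 15.63 pos [505.6  24.5 187.6] R
 [[ 0.914 -0.405 -0.013]
 [-0.405 -0.914 -0.001]
 [-0.012  0.007 -1.   ]] F [ 0.8  0.6 -3. ] w 58.0 q [ 0.03  0.32  1.92 -0.    0.92  0.44]
yaw now -23.9 d [  14.4  -14.5 -107.6] tool d [ 20.3   6.7 107.4] rv [0.007 0.011 0.075]
n 3
[[0.002, 0.004, 0.025], [6.8, 2.2, 35.8]]
[[0.002, 0.004, 0.025], [6.7, 2.2, 35.8]]
[[0.002, 0.004, 0.025], [6.6, 2.1, 35.8]]
```

```bash

python3 -m handwheel '[[[0.002,0.004,0.025],[7,2,5],0],[[0.002,0.004,0.025],[7,2,10],0],[[0.002,0.004,0.025],[6,2,20],0],[[0,0,0],[0,0,20],0],[[0,0,0],[0,0,20],0],[[0,0,0],[0,0,15],0],[[0,0,0],[0,0,8],0],[[0,0,0],[0,0,0],0],[[0,0,0],[0,0,0],0],[[0,0,0],[0,0,0],0]]'
python3 go.py 520 10 52 -28.2
python3 - <<'E'
from fit import *
p=shot('scene','s9'); a=cv2.imread('pics/s9.png')[120:320,200:450]; cv2.imwrite('pics/s9a.png',cv2.resize(a,None,fx=3,fy=3,interpolation=2))
E
```

```text
t: 16.47
ee_pos: [519.2, 9.7, 76.4]
orientation: [3.046, -0.761, -0.008]
ft_force: [0.5, 0.1, -3.4]
width: 57.5
t 16.47 pos [519.2   9.7  76.4] R
 [[ 0.882 -0.47  -0.006]
 [-0.47  -0.882 -0.001]
 [-0.005  0.003 -1.   ]] F [ 0.5  0.1 -3.4] w 57.5 q [-0.    0.51  1.95 -0.    0.69  0.49]
yaw now -28.06 d [  0.8   0.3 -24.4] tool d [ 0.7 -0.7 24.4] rv [0.003 0.005 0.002]
n 1
[[0.003, 0.005, 0.002], [0.7, -0.7, 24.4]]
```

View pics/s9a.png

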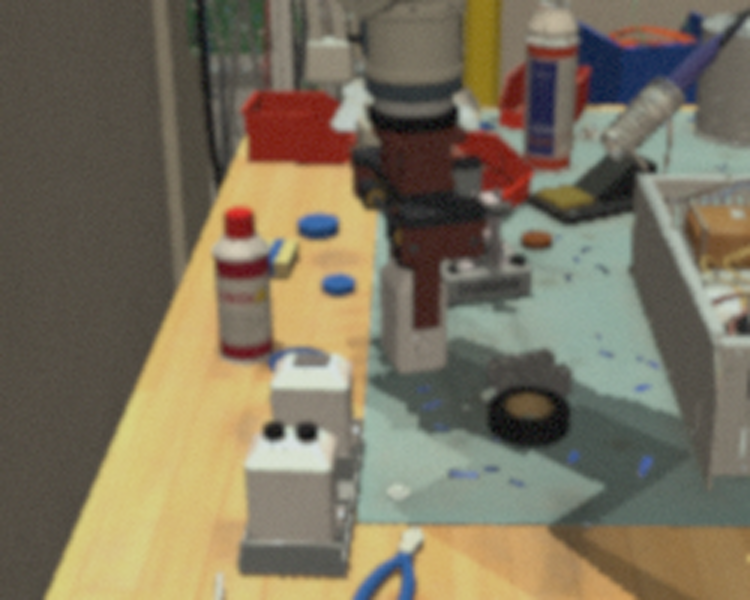

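```bash

python3 -m handwheel '[[[0.003,0.005,0],[0,0,6],0],[[0,0,0],[0,0,6],0],[[0,0,0],[0,0,5],0],[[0,0,0],[0,0,3],0],[[0,0,0],[0,0,2],0],[[0,0,0],[0,0,1.5],0],[[0,0,0],[0,0,0],0],[[0,0,0],[0,0,0],0],[[0,0,0],[0,0,0],0],[[0,0,0],[0,0,0],0]]'
python3 go.py 520 10 52 -28.2
```

```text
t: 17.35
ee_pos: [522.0, 9.8, 53.9]
orientation: [-3.047, 0.76, -0.012]
ft_force: [0.2, -0.6, -3.3]
width: 58.1
t 17.35 pos [522.    9.8  53.9] R
 [[ 0.883 -0.47   0.008]
 [-0.47  -0.883 -0.001]
 [ 0.007 -0.003 -1.   ]] F [ 0.2 -0.6 -3.3] w 58.1 q [-0.    0.55  1.96 -0.    0.63  0.49]
yaw now -28.03 d [-2.   0.2 -1.9] tool d [-1.9  0.8  1.8] rv [-0.003 -0.007  0.003]
n 1
[[-0.003, -0.007, 0.003], [-1.9, 0.8, 1.8]]
```

```bash

python3 -m handwheel '[[[0,0,0],[0,0,2],0],[[0,0,0],[0,0,2],0],[[0,0,0],[0,0,0],0],[[0,0,0],[0,0,0],0],[[0,0,0],[0,0,0],0],[[0,0,0],[0,0,0],0],[[0,0,0],[0,0,0],0],[[0,0,0],[0,0,0],0],[[0,0,0],[0,0,0],0],[[0,0,0],[0,0,0],0]]'
python3 go.py 520 10 52 -28.2
```

```text
t: 18.18
ee_pos: [523.2, 9.8, 52.0]
orientation: [-3.046, 0.759, -0.016]
ft_force: [-0.7, -0.5, -3.2]
width: 57.6
t 18.18 pos [523.2   9.8  52. ] R
 [[ 0.883 -0.469  0.01 ]
 [-0.469 -0.883 -0.001]
 [ 0.009 -0.004 -1.   ]] F [-0.7 -0.5 -3.2] w 57.6 q [-0.    0.56  1.96 -0.    0.62  0.49]
yaw now -28.0 d [-3.2  0.2  0. ] tool d [-2.9  1.3 -0.1] rv [-0.004 -0.009  0.004]
n 1
[[-0.004, -0.009, 0.004], [-2.9, 1.3, -0.1]]
```

```bash

python3 -m handwheel '[[[-0.004,-0.009,0],[0,0,1.5],0],[[0,0,0],[0,0,1.5],0],[[0,0,0],[0,0,1.5],0],[[0,0,0],[0,0,0],0],[[0,0,0],[0,0,0],0],[[0,0,0],[0,0,0],0],[[0,0,0],[0,0,0],0],[[0,0,0],[0,0,0],0],[[0,0,0],[0,0,0],0],[[0,0,0],[0,0,0],0]]'
python3 go.py 520 10 52 -28.2
```

```text
t: 19.02
ee_pos: [523.5, 10.0, 51.6]
orientation: [-3.049, 0.758, 0.002]
ft_force: [-0.3, 0.6, 1.7]
width: 57.6
t 19.02 pos [523.5  10.   51.6] R
 [[ 0.883 -0.469 -0.001]
 [-0.469 -0.883  0.   ]
 [-0.001  0.    -1.   ]] F [-0.3  0.6  1.7] w 57.6 q [-0.    0.56  1.95  0.    0.64  0.48]
yaw now -27.94 d [-3.5 -0.   0.4] tool d [-3.1  1.6 -0.4] rv [0.    0.001 0.005]
n 1
[[0.0, 0.001, 0.005], [-3.1, 1.6, -0.4]]
```

```bash

python3 -m handwheel '[[[0,0,0],[0,0,0],1],[[0,0,0],[0,0,0],1],[[0,0,0],[0,0,0],1],[[0,0,0],[0,0,0],1],[[0,0,0],[0,0,-3],1],[[0,0,0],[0,0,-10],1],[[0,0,0],[0,0,-20],1],[[0,0,0],[0,0,-30],1],[[0,0,0],[0,0,-20],1],[[0,0,0],[0,0,-10],1]]'
python3 go.py 523.5 10 146 61.9
```

```text
t: 19.85
ee_pos: [522.3, 10.0, 148.8]
orientation: [3.048, -0.758, -0.009]
ft_force: [-0.7, -0.9, -0.6]
width: 87.8
t 19.85 pos [522.3  10.  148.8] R
 [[ 0.883 -0.469 -0.006]
 [-0.469 -0.883  0.   ]
 [-0.005  0.002 -1.   ]] F [-0.7 -0.9 -0.6] w 87.8 q [-0.    0.39  1.91  0.    0.84  0.48]
yaw now -27.94 d [ 1.2  0.  -2.8] tool d [ 1.1 -0.6  2.8] rv [-0.002  0.006 -1.568]
n 14
[[-0.0, 0.0, -0.112], [0.1, -0.0, 0.2]]
[[-0.0, 0.0, -0.112], [0.1, -0.0, 0.2]]
[[-0.0, 0.0, -0.112], [0.1, -0.0, 0.2]]
[[-0.0, 0.0, -0.112], [0.1, -0.0, 0.2]]
[[-0.0, 0.0, -0.112], [0.1, -0.0, 0.2]]
[[-0.0, 0.0, -0.112], [0.1, 0.0, 0.2]]
[[-0.0, 0.0, -0.112], [0.1, 0.0, 0.2]]
[[-0.0, 0.0, -0.112], [0.1, 0.0, 0.2]]
[[-0.0, 0.0, -0.112], [0.1, 0.0, 0.2]]
[[-0.0, 0.0, -0.112], [0.1, 0.0, 0.2]]
```

```bash

python3 -m handwheel '[[[0,0,-0.12],[0,0,0],1],[[0,0,-0.12],[0,0,0],1],[[0,0,-0.12],[0,0,0],1],[[0,0,-0.12],[0,0,0],1],[[0,0,-0.12],[0,0,0],1],[[0,0,-0.12],[0,0,0],1],[[0,0,-0.12],[0,0,0],1],[[0,0,-0.12],[0,0,0],1],[[0,0,-0.12],[0,0,0],1],[[0,0,-0.12],[0,0,0],1]]'
python3 go.py 523.5 10 146 61.9
```

```text
t: 20.68
ee_pos: [526.1, 10.0, 163.8]
orientation: [2.915, 1.161, 0.017]
ft_force: [0.1, 0.2, -0.1]
width: 87.7
t 20.68 pos [526.1  10.  163.8] R
 [[ 0.726  0.687  0.012]
 [ 0.687 -0.726  0.   ]
 [ 0.009  0.008 -1.   ]] F [ 0.1  0.2 -0.1] w 87.7 q [-0.    0.37  1.91  0.    0.86 -0.76]
yaw now 43.42 d [ -2.6  -0.  -17.8] tool d [-2.  -1.9 17.7] rv [ 0.009 -0.007 -0.323]
n 3
[[0.003, -0.002, -0.108], [-0.7, -0.6, 5.9]]
[[0.003, -0.002, -0.108], [-0.6, -0.7, 5.9]]
[[0.003, -0.002, -0.108], [-0.5, -0.7, 5.9]]
```

```bash

python3 -m handwheel '[[[0.003,-0.002,-0.1],[-0.7,-0.7,0],1],[[0.003,-0.002,-0.1],[-0.7,-0.7,0],1],[[0.003,-0.002,-0.07],[-0.7,-0.7,0],1],[[0,0,-0.03],[0,0,0],1],[[0,0,0],[0,0,4],1],[[0,0,0],[0,0,8],1],[[0,0,0],[0,0,8],1],[[0,0,0],[0,0,4],1],[[0,0,0],[0,0,0],1],[[0,0,0],[0,0,0],1]]'
python3 go.py 523.5 10 52 61.9
python3 - <<'E'
from fit import *
p=shot('scene','s10'); a=cv2.imread('pics/s10.png')[120:320,200:450]; cv2.imwrite('pics/s10a.png',cv2.resize(a,None,fx=3,fy=3,interpolation=2))
E
```

```text
t: 21.52
ee_pos: [523.2, 9.9, 143.2]
orientation: [2.696, 1.609, 0.008]
ft_force: [0.4, -0.8, 0.1]
width: 87.8
t 21.52 pos [523.2   9.9 143.2] R
 [[ 0.475  0.88   0.005]
 [ 0.88  -0.475  0.001]
 [ 0.004  0.004 -1.   ]] F [ 0.4 -0.8  0.1] w 87.8 q [-0.    0.4   1.92  0.    0.82 -1.08]
yaw now 61.66 d [  0.3   0.1 -91.2] tool d [-0.1 -0.1 91.2] rv [ 0.004 -0.004 -0.004]
n 3
[[0.001, -0.001, -0.001], [-0.0, -0.0, 30.4]]
[[0.001, -0.001, -0.001], [0.0, -0.0, 30.4]]
[[0.001, -0.001, -0.001], [0.0, 0.0, 30.4]]
```

View pics/s10a.png

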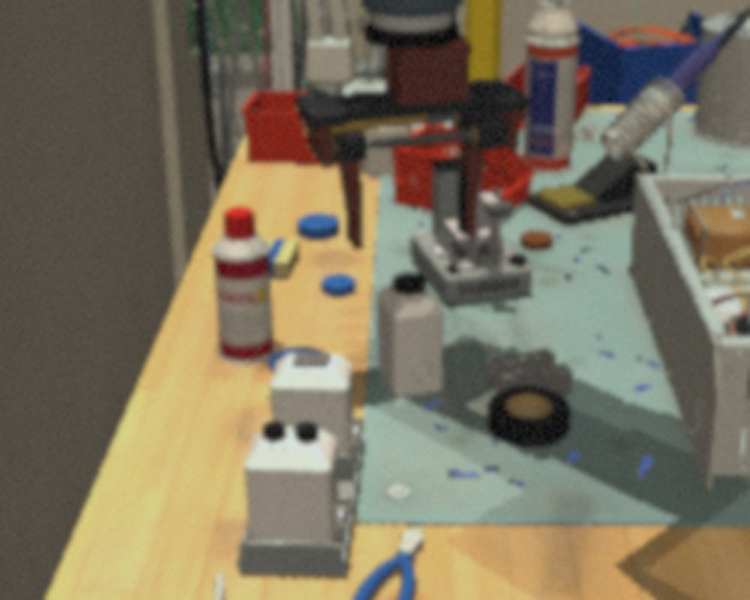

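```bash

python3 -m handwheel '[[[0.004,-0.004,0],[0,0,8],1],[[0,0,0],[0,0,12],1],[[0,0,0],[0,0,15],1],[[0,0,0],[0,0,15],1],[[0,0,0],[0,0,15],1],[[0,0,0],[0,0,10],1],[[0,0,0],[0,0,6],1],[[0,0,0],[0,0,0],1],[[0,0,0],[0,0,0],1],[[0,0,0],[0,0,0],1]]'
python3 go.py 523.5 10 54 61.9
```

```text
t: 22.4
ee_pos: [525.1, 9.9, 57.5]
orientation: [2.697, 1.608, 0.001]
ft_force: [-0.2, -0.1, -0.5]
width: 87.8
t 22.4 pos [525.1   9.9  57.5] R
 [[ 0.476  0.88   0.001]
 [ 0.88  -0.476 -0.001]
 [-0.     0.001 -1.   ]] F [-0.2 -0.1 -0.5] w 87.8 q [-0.    0.55  1.94 -0.    0.65 -1.08]
yaw now 61.6 d [-1.6  0.1 -3.5] tool d [-0.7 -1.5  3.5] rv [ 0.001  0.    -0.005]
n 1
[[0.001, 0.0, -0.005], [-0.7, -1.5, 3.5]]
```

```bash

python3 -m handwheel '[[[0,0,-0.005],[-0.7,-1.5,2],1],[[0,0,0],[0,0,0],0],[[0,0,0],[0,0,0],0],[[0,0,0],[0,0,0],0],[[0,0,0],[0,0,0],0],[[0,0,0],[0,0,0],0],[[0,0,0],[0,0,0],0],[[0,0,0],[0,0,0],0],[[0,0,0],[0,0,0],0],[[0,0,0],[0,0,0],0]]'
python3 go.py 523.5 10 54 61.9
```

```text
t: 23.23
ee_pos: [525.4, 10.0, 58.3]
orientation: [2.69, 1.614, 0.008]
ft_force: [-0.2, -0.4, 0.1]
width: 43.6
t 23.23 pos [525.4  10.   58.3] R
 [[ 0.471  0.882  0.007]
 [ 0.882 -0.471 -0.001]
 [ 0.002  0.006 -1.   ]] F [-0.2 -0.4  0.1] w 43.6 q [-0.    0.55  1.95 -0.    0.64 -1.08]
yaw now 61.92 d [-1.9 -0.  -4.3] tool d [-0.9 -1.7  4.3] rv [ 0.006 -0.002  0.   ]
n 1
[[0.006, -0.002, 0.0], [-0.9, -1.7, 4.3]]
```

```bash

python3 -m handwheel '[[[0,0,0],[0,0,-4],0],[[0,0,0],[0,0,-8],0],[[0,0,0],[0,0,-16],0],[[0,0,0],[0,0,-22],0],[[0,0,0],[0,0,-25],0],[[0,0,0],[0,0,-25],0],[[0,0,0],[0,0,-20],0],[[0,0,0],[0,0,-12],0],[[0,0,0],[0,0,-5],0],[[0,0,0],[0,0,0],0]]'
python3 go.py 633.8 -183.1 195 61.8 26
python3 - <<'E'
from fit import *
p=shot('scene','s11'); a=cv2.imread('pics/s11.png')[100:300,200:450]; cv2.imwrite('pics/s11a.png',cv2.resize(a,None,fx=3,fy=3,interpolation=2))
E
```

```text
t: 24.07
ee_pos: [520.5, 10.1, 202.9]
orientation: [2.694, 1.616, -0.003]
ft_force: [0.3, -0.3, -2.4]
width: 43.8
t 24.07 pos [520.5  10.1 202.9] R
 [[ 0.471  0.882 -0.001]
 [ 0.882 -0.471 -0.001]
 [-0.002 -0.001 -1.   ]] F [ 0.3 -0.3 -2.4] w 43.8 q [-0.    0.31  1.88 -0.    0.95 -1.08]
yaw now 61.91 d [ 113.3 -193.2   -7.9] tool d [-117.1  190.9    7.9] rv [-0.001  0.002  0.002]
n 9
[[-0.0, 0.0, 0.0], [-13.0, 21.2, 0.9]]
[[-0.0, 0.0, 0.0], [-13.0, 21.2, 0.9]]
[[-0.0, 0.0, 0.0], [-13.0, 21.2, 0.9]]
[[-0.0, 0.0, 0.0], [-13.0, 21.2, 0.9]]
[[-0.0, 0.0, 0.0], [-13.0, 21.2, 0.9]]
[[-0.0, 0.0, 0.0], [-13.0, 21.2, 0.9]]
[[-0.0, 0.0, 0.0], [-13.0, 21.2, 0.9]]
[[-0.0, 0.0, 0.0], [-13.0, 21.2, 0.9]]
[[-0.0, 0.0, 0.0], [-13.0, 21.2, 0.9]]
```

View pics/s11a.png

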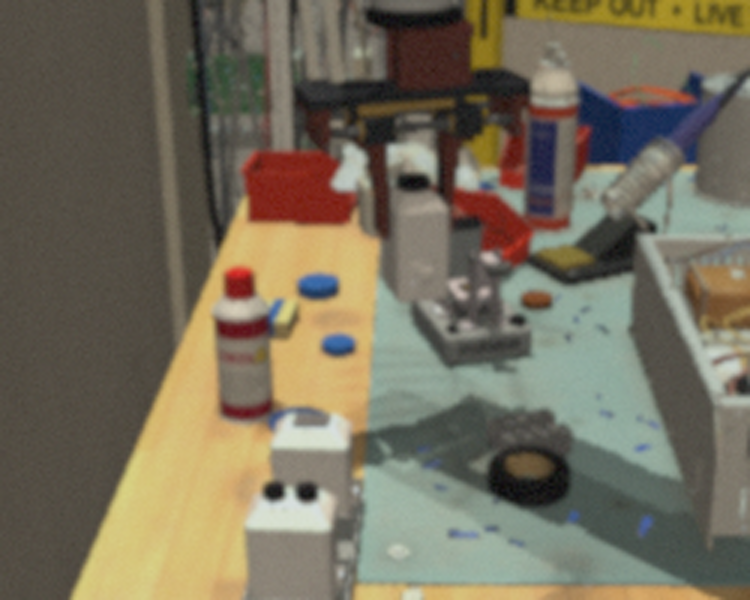

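```bash

python3 -m handwheel '[[[0,0,0],[-6,9,0],0],[[0,0,0],[-12,20,0],0],[[0,0,0],[-16,26,0],0],[[0,0,0],[-16,26,0],0],[[0,0,0],[-16,26,0],0],[[0,0,0],[-16,26,0],0],[[0,0,0],[-16,26,0],0],[[0,0,0],[-10,18,0],0],[[0,0,0],[-3,6,0],0],[[0,0,0],[0,0,0],0]]'
python3 go.py 633.8 -183.1 195 61.8 26
python3 - <<'E'
from fit import *
p=shot('scene','s12'); a=cv2.imread('pics/s12.png')[80:240,300:430]; cv2.imwrite('pics/s12a.png',cv2.resize(a,None,fx=3.7,fy=3.7,interpolation=2))
E
```

```text
t: 24.95
ee_pos: [628.2, -187.0, 186.1]
orientation: [-2.68, -1.613, 0.03]
ft_force: [-0.9, 0.7, -2.7]
width: 44.2
t 24.95 pos [ 628.2 -187.   186.1] R
 [[ 0.468  0.883 -0.023]
 [ 0.884 -0.468  0.002]
 [-0.009 -0.022 -1.   ]] F [-0.9  0.7 -2.7] w 44.2 q [-0.31  0.53  1.57 -0.01  1.06 -1.39]
yaw now 62.1 d [5.6 3.9 8.9] tool d [ 6.  3. -9.] rv [-0.022  0.009  0.005]
n 1
[[-0.022, 0.009, 0.005], [6.0, 3.0, -9.0]]
```

View pics/s12a.png

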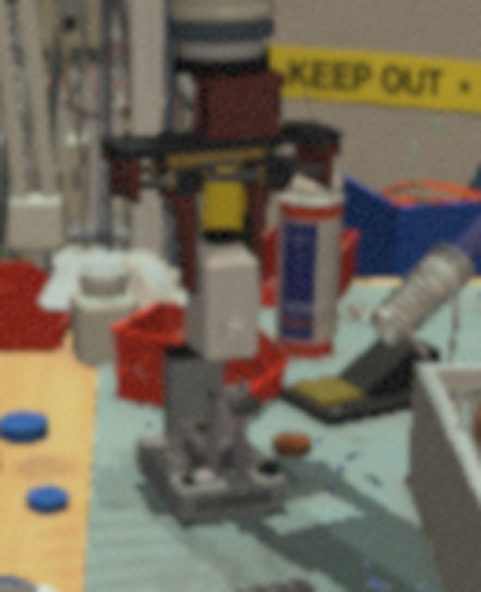

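```bash

python3 -m handwheel '[[[-0.012,0.005,0.002],[3,1.5,-3],0],[[-0.01,0.004,0.002],[2,1.5,0],0],[[0,0,0],[1,0,0],0],[[0,0,0],[0,0,0],0],[[0,0,0],[0,0,0],0],[[0,0,0],[0,0,0],0],[[0,0,0],[0,0,0],0],[[0,0,0],[0,0,0],0],[[0,0,0],[0,0,0],0],[[0,0,0],[0,0,0],0]]'
python3 go.py 633.8 -183.1 185 61.8 26
```

```text
t: 25.83
ee_pos: [630.3, -175.9, 188.4]
orientation: [-2.688, -1.621, 0.002]
ft_force: [0.1, 0.7, -3.1]
width: 44.0
t 25.83 pos [ 630.3 -175.9  188.4] R
 [[ 0.467  0.884 -0.002]
 [ 0.884 -0.467  0.002]
 [ 0.001 -0.003 -1.   ]] F [ 0.1  0.7 -3.1] w 44.0 q [-0.29  0.51  1.59  0.    1.04 -1.38]
yaw now 62.18 d [ 3.5 -7.2 -3.4] tool d [-4.7  6.5  3.4] rv [-0.003 -0.001  0.007]
n 1
[[-0.003, -0.001, 0.007], [-4.7, 6.5, 3.4]]
```

```bash

python3 -m handwheel '[[[-0.005,0,0.007],[-4.7,6.5,0],0],[[0,0,0],[0,0,0],0],[[0,0,0],[0,0,0],0],[[0,0,0],[0,0,0],0],[[0,0,0],[0,0,0],0],[[0,0,0],[0,0,0],0],[[0,0,0],[0,0,0],0],[[0,0,0],[0,0,0],0],[[0,0,0],[0,0,0],0],[[0,0,0],[0,0,0],0]]'
python3 go.py 633.8 -183.1 170 61.8 26
```

```text
t: 26.67
ee_pos: [634.2, -184.5, 188.1]
orientation: [2.696, 1.61, 0.003]
ft_force: [0.3, 0.6, -2.6]
width: 43.8
t 26.67 pos [ 634.2 -184.5  188.1] R
 [[ 0.474  0.88   0.002]
 [ 0.88  -0.474 -0.001]
 [ 0.     0.002 -1.   ]] F [ 0.3  0.6 -2.6] w 43.8 q [-0.3   0.52  1.58  0.    1.04 -1.38]
yaw now 61.69 d [ -0.4   1.4 -18.1] tool d [ 1.  -1.  18.1] rv [ 0.002 -0.    -0.002]
n 1
[[0.002, -0.0, -0.002], [1.0, -1.0, 18.1]]
```

```bash

python3 -m handwheel '[[[0.002,0,0],[1,-0.8,0],0],[[0,0,0],[0,0,0],0],[[0,0,0],[0,0,3],0],[[0,0,0],[0,0,4],0],[[0,0,0],[0,0,4],0],[[0,0,0],[0,0,3],0],[[0,0,0],[0,0,0],0],[[0,0,0],[0,0,0],0],[[0,0,0],[0,0,0],0],[[0,0,0],[0,0,0],0]]'
python3 go.py 633.8 -183.1 170 61.8 26
python3 - <<'E'
from fit import *
a=np.radians(-28.2)
o=ctrl.get_obs(); e=o['ee_pos']; tk=(e[0]-1.7*np.cos(a),e[1]-1.7*np.sin(a),a); dk=(632.3,-182.3,a); z=e[2]-58
for n,roi in(('scene',(330,130,410,230)),('top',(350,150,450,240))):
    p=shot(n,n+'13')
    overlay(p,[(tk,(-29,29,-22,22,z,z+76),(0,0,255)),(tk,(-35,-29,-7,7,z+20,z+30),(255,0,255)),(dk,(31,53,-24,24,60,118),(0,255,0)),(dk,(-62,62,-46,46,0,34),(0,255,0))],n+'13o',roi,6)
E
```

```text
t: 27.5
ee_pos: [633.6, -182.8, 171.9]
orientation: [-2.696, -1.611, 0.0]
ft_force: [-0.0, -0.6, -2.8]
width: 43.7
t 27.5 pos [ 633.6 -182.8  171.9] R
 [[ 0.474  0.881 -0.001]
 [ 0.881 -0.474  0.001]
 [ 0.    -0.001 -1.   ]] F [-0.  -0.6 -2.8] w 43.7 q [-0.3   0.54  1.59  0.    1.01 -1.38]
yaw now 61.7 d [ 0.2 -0.3 -1.9] tool d [-0.2  0.3  1.9] rv [-0.001 -0.    -0.002]
n 1
[[-0.001, -0.0, -0.002], [-0.2, 0.3, 1.9]]
```

View pics/scene13o.png

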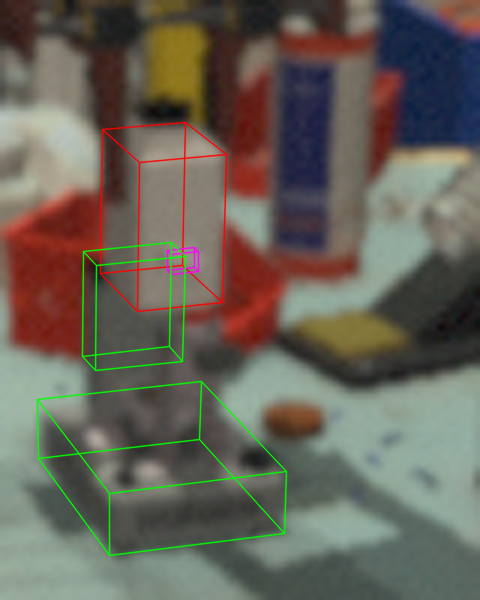

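View pics/top13o.png

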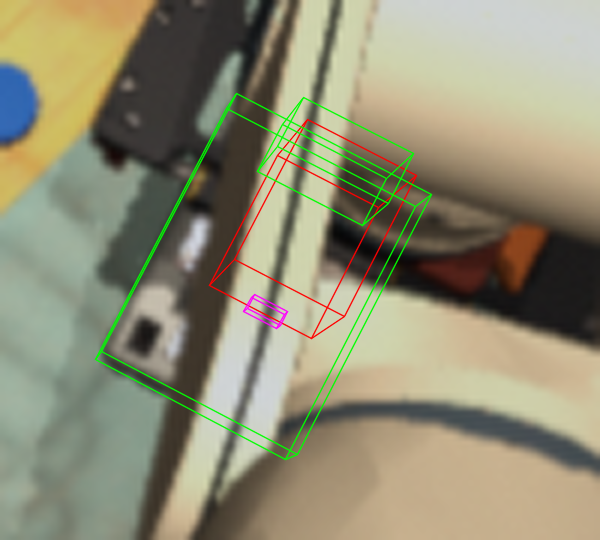

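The tank and dock overlays both match the picture in the scene view. I'll descend slowly and watch the force.

```bash

python3 -m handwheel '[[[0,0,0],[0,0,2],0],[[0,0,0],[0,0,3],0],[[0,0,0],[0,0,3],0],[[0,0,0],[0,0,3],0],[[0,0,0],[0,0,3],0],[[0,0,0],[0,0,2],0],[[0,0,0],[0,0,0],0],[[0,0,0],[0,0,0],0],[[0,0,0],[0,0,0],0],[[0,0,0],[0,0,0],0]]'
python3 go.py 633.8 -183.1 136 61.8 26
```

```text
t: 28.43
ee_pos: [633.7, -182.8, 154.2]
orientation: [-2.696, -1.611, 0.0]
ft_force: [0.2, 0.2, -2.6]
width: 44.1
t 28.43 pos [ 633.7 -182.8  154.2] R
 [[ 0.474  0.88  -0.001]
 [ 0.88  -0.474  0.001]
 [ 0.    -0.001 -1.   ]] F [ 0.2  0.2 -2.6] w 44.1 q [-0.3   0.56  1.6   0.    0.98 -1.38]
yaw now 61.7 d [  0.1  -0.3 -18.2] tool d [-0.2  0.3 18.2] rv [-0.001 -0.    -0.002]
n 1
[[-0.001, -0.0, -0.002], [-0.2, 0.3, 18.2]]
```

```bash

python3 -m handwheel '[[[0,0,0],[0,0,2],0],[[0,0,0],[0,0,3],0],[[0,0,0],[0,0,4],0],[[0,0,0],[0,0,4],0],[[0,0,0],[0,0,4],0],[[0,0,0],[0,0,4],0],[[0,0,0],[0,0,4],0],[[0,0,0],[0,0,2],0],[[0,0,0],[0,0,0],0],[[0,0,0],[0,0,0],0]]'
python3 go.py 633.8 -183.1 116 61.8 26
```

```text
t: 29.27
ee_pos: [633.9, -182.9, 124.1]
orientation: [-2.697, -1.611, -0.0]
ft_force: [0.6, -0.6, -3.2]
width: 43.5
t 29.27 pos [ 633.9 -182.9  124.1] R
 [[ 0.474  0.88  -0.   ]
 [ 0.88  -0.474  0.001]
 [ 0.    -0.    -1.   ]] F [ 0.6 -0.6 -3.2] w 43.5 q [-0.3   0.6   1.61  0.    0.93 -1.38]
yaw now 61.7 d [-0.1 -0.2 -8.1] tool d [-0.2  0.   8.1] rv [-0.    -0.    -0.002]
n 1
[[-0.0, -0.0, -0.002], [-0.2, 0.0, 8.1]]
```

```bash

python3 -m handwheel '[[[0,0,0],[0,0,3],0],[[0,0,0],[0,0,3],0],[[0,0,0],[0,0,3],0],[[0,0,0],[0,0,3],0],[[0,0,0],[0,0,3],0],[[0,0,0],[0,0,3],0],[[0,0,0],[0,0,0],0],[[0,0,0],[0,0,0],0],[[0,0,0],[0,0,0],0],[[0,0,0],[0,0,0],0]]'
python3 go.py 633.8 -183.1 98 61.8 26
```

```text
t: 30.1
ee_pos: [635.0, -183.2, 108.7]
orientation: [2.695, 1.61, 0.003]
ft_force: [-2.8, 1.6, 5.1]
width: 43.6
t 30.1 pos [ 635.  -183.2  108.7] R
 [[ 0.474  0.881  0.002]
 [ 0.881 -0.474 -0.001]
 [ 0.001  0.002 -1.   ]] F [-2.8  1.6  5.1] w 43.6 q [-0.3   0.62  1.62  0.    0.9  -1.38]
yaw now 61.72 d [ -1.2   0.1 -10.7] tool d [-0.5 -1.1 10.7] rv [ 0.002 -0.001 -0.001]
n 1
[[0.002, -0.001, -0.001], [-0.5, -1.1, 10.7]]
```

```bash

python3 -m handwheel '[[[0.001,0,0],[-0.4,-0.8,2],0],[[0,0,0],[0,0,3],0],[[0,0,0],[0,0,3],0],[[0,0,0],[0,0,3],0],[[0,0,0],[0,0,3],0],[[0,0,0],[0,0,0],0],[[0,0,0],[0,0,0],0],[[0,0,0],[0,0,0],0],[[0,0,0],[0,0,0],0],[[0,0,0],[0,0,0],0]]'
python3 go.py 633.8 -183.1 98 61.8 26
```

```text
t: 30.93
ee_pos: [635.0, -183.2, 103.1]
orientation: [2.694, 1.61, 0.005]
ft_force: [-2.2, 1.2, 8.3]
width: 43.7
t 30.93 pos [ 635.  -183.2  103.1] R
 [[ 0.474  0.881  0.004]
 [ 0.881 -0.474 -0.001]
 [ 0.001  0.004 -1.   ]] F [-2.2  1.2  8.3] w 43.7 q [-0.3   0.63  1.62  0.    0.89 -1.38]
yaw now 61.72 d [-1.2  0.1 -5.1] tool d [-0.5 -1.2  5.1] rv [ 0.004 -0.001 -0.001]
n 1
[[0.004, -0.001, -0.001], [-0.5, -1.2, 5.1]]
```

```bash

python3 -m handwheel '[[[0.003,0,0],[0,-0.8,3],0],[[0,0,0],[0,0,4],0],[[0,0,0],[0,0,4],0],[[0,0,0],[0,0,4],0],[[0,0,0],[0,0,4],0],[[0,0,0],[0,0,4],0],[[0,0,0],[0,0,4],0],[[0,0,0],[0,0,4],0],[[0,0,0],[0,0,4],0],[[0,0,0],[0,0,4],0]]'
python3 go.py 633.8 -183.1 98 61.8 26
```

```text
t: 31.77
ee_pos: [636.2, -183.7, 97.7]
orientation: [2.69, 1.611, 0.007]
ft_force: [-13.0, 3.7, 31.8]
width: 43.8
t 31.77 pos [ 636.2 -183.7   97.7] R
 [[ 0.472  0.882  0.007]
 [ 0.882 -0.472 -0.003]
 [ 0.001  0.007 -1.   ]] F [-13.    3.7  31.8] w 43.8 q [-0.3   0.63  1.62 -0.    0.88 -1.38]
yaw now 61.83 d [-2.4  0.6  0.3] tool d [-0.6 -2.4 -0.3] rv [ 0.007 -0.001  0.   ]
n 1
[[0.007, -0.001, 0.0], [-0.6, -2.4, -0.3]]
```

```bash

python3 -m handwheel '[[[0.004,0,0],[0,-1.5,0],0],[[0,0,0],[0,0,0],0],[[0,0,0],[0,0,0],0],[[0,0,0],[0,0,1],0],[[0,0,0],[0,0,1],0],[[0,0,0],[0,0,0],0],[[0,0,0],[0,0,0],0],[[0,0,0],[0,0,0],0],[[0,0,0],[0,0,0],0],[[0,0,0],[0,0,0],0]]'
python3 go.py 633.8 -183.1 98 61.8 26
python3 - <<'E'
from fit import *
a=np.radians(-28.2)
tk=(632.3,-182.3,a)
p=shot('scene','s14')
overlay(p,[],'s14a',(330,130,410,230),6)
overlay(p,[(tk,(-29,29,-22,22,40,116),(0,0,255))],'s14o',(330,130,410,230),6)
E
```

```text
t: 32.6
ee_pos: [635.9, -183.6, 102.6]
orientation: [2.69, 1.611, 0.008]
ft_force: [-2.9, 2.0, 4.8]
width: 43.8
t 32.6 pos [ 635.9 -183.6  102.6] R
 [[ 0.472  0.882  0.008]
 [ 0.882 -0.472 -0.003]
 [ 0.001  0.008 -1.   ]] F [-2.9  2.   4.8] w 43.8 q [-0.3   0.63  1.62 -0.    0.88 -1.38]
yaw now 61.85 d [-2.1  0.5 -4.6] tool d [-0.6 -2.1  4.6] rv [ 0.008 -0.001  0.001]
n 1
[[0.008, -0.001, 0.001], [-0.6, -2.1, 4.6]]
```

View pics/s14a.png

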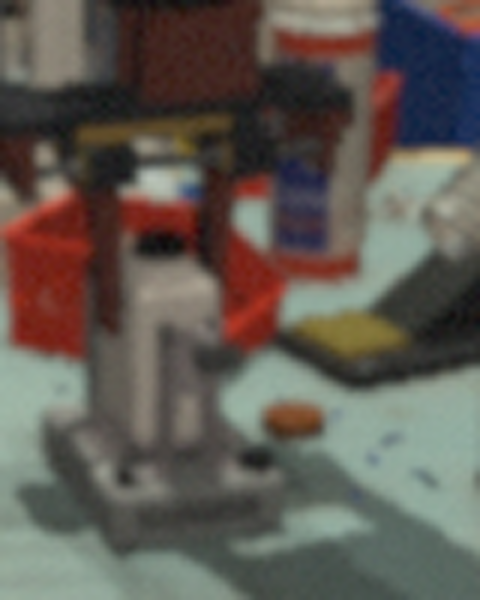

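View pics/s14o.png

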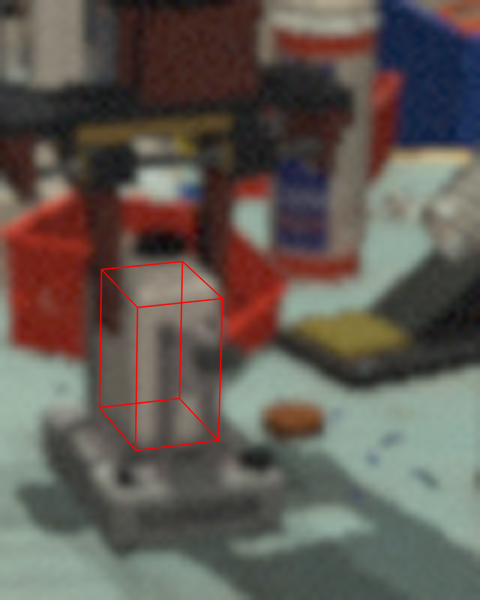

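```bash

python3 -m handwheel '[[[0,0,0],[0,-1,-1],0],[[0,0,0],[0,0,-1.5],0],[[0,0,0],[0,0,-1.5],0],[[0,0,0],[0,0,-1.5],0],[[0,0,0],[0,0,-1.5],0],[[0,0,0],[0,0,-1.5],0],[[0,0,0],[0,0,0],0],[[0,0,0],[0,0,0],0],[[0,0,0],[0,0,0],0],[[0,0,0],[0,0,0],0]]'
python3 go.py 633.8 -183.1 98 61.8 26
```

```text
t: 33.48
ee_pos: [633.3, -182.3, 104.2]
orientation: [2.693, 1.613, 0.004]
ft_force: [1.6, -0.1, -10.7]
width: 44.1
t 33.48 pos [ 633.3 -182.3  104.2] R
 [[ 0.472  0.882  0.003]
 [ 0.882 -0.472 -0.001]
 [ 0.001  0.003 -1.   ]] F [  1.6  -0.1 -10.7] w 44.1 q [-0.3   0.62  1.62  0.    0.89 -1.38]
yaw now 61.85 d [ 0.5 -0.8 -6.2] tool d [-0.5  0.8  6.2] rv [ 0.003 -0.001  0.001]
n 1
[[0.003, -0.001, 0.001], [-0.5, 0.8, 6.2]]
```

The catch holds: a 10.7 N upward pull moved the tank only 1.6 mm. Releasing now.

```bash

python3 -m handwheel '[[[0,0,0],[0,0,1],0],[[0,0,0],[0,0,0],0],[[0,0,0],[0,0,0],1],[[0,0,0],[0,0,0],1],[[0,0,0],[0,0,0],1],[[0,0,0],[0,0,0],1],[[0,0,0],[0,0,0],1],[[0,0,0],[0,0,0],1],[[0,0,0],[0,0,0],1],[[0,0,0],[0,0,0],1]]'
python3 go.py 633.8 -183.1 200 61.8 26
```

```text
t: 34.32
ee_pos: [636.2, -183.5, 109.4]
orientation: [2.688, 1.61, 0.011]
ft_force: [0.2, -0.2, -0.1]
width: 87.9
t 34.32 pos [ 636.2 -183.5  109.4] R
 [[ 0.472  0.882  0.01 ]
 [ 0.882 -0.472 -0.003]
 [ 0.002  0.011 -1.   ]] F [ 0.2 -0.2 -0.1] w 87.9 q [-0.3   0.62  1.62 -0.    0.89 -1.38]
yaw now 61.84 d [-2.4  0.4 90.6] tool d [ -0.6  -1.3 -90.6] rv [ 0.011 -0.002  0.001]
n 4
[[0.003, -0.001, 0.0], [-0.2, -0.3, -22.6]]
[[0.003, -0.001, 0.0], [-0.2, -0.4, -22.6]]
[[0.003, -0.001, 0.0], [-0.2, -0.5, -22.6]]
[[0.003, -0.001, 0.0], [-0.2, -0.5, -22.6]]
```

```bash

python3 -m handwheel '[[[0.003,0,0],[0,0,-6],1],[[0.003,0,0],[0,0,-12],1],[[0.003,0,0],[0,0,-20],1],[[0,0,0],[0,0,-25],1],[[0,0,0],[0,0,-25],1],[[0,0,0],[0,0,-15],1],[[0,0,0],[0,-10,-10],1],[[0,0,0],[0,-25,0],1],[[0,0,0],[0,-38,0],1],[[0,0,0],[0,-38,0],1]]'
python3 -m handwheel '[[[0,0,0],[0,-38,0],1],[[0,0,0],[0,-38,0],1],[[0,0,0],[0,-25,0],1],[[0,0,0],[0,-10,0],1],[[0,0,0],[0,0,0],1],[[0,0,0],[0,0,0],1],[[0,0,0],[0,0,0],1],[[0,0,0],[0,0,0],1],[[0,0,0],[0,0,0],1],[[0,0,0],[0,0,0],1]]'
python3 - <<'E'
from fit import *
np.set_printoptions(suppress=True,precision=1)
a=np.radians(-28.2); tk=(632.3,-182.3,a)
for n,roi in(('scene',(250,120,420,240)),('top',(270,90,440,230))):
    p=shot(n,n+'15')
    for q in('tank_center','tank_lug','dust_cap_center','catch_pin','tank_twin_center','tank_plain_center'):
        for d in ctrl.spot_point(p,q)[:3]: print(n,q,round(d['score'],2),w(p,d['position']))
    overlay(p,[(tk,(-29,29,-22,22,45,121),(0,0,255))] if n=='scene' else [],n+'15o',roi,4.5)
overlay(shot('scene','s16'),[],'s16a',(330,150,400,230),7)
st()
E
```

```text
t: 35.15
ee_pos: [542.0, -133.1, 236.4]
orientation: [2.691, 1.608, 0.014]
ft_force: [0.5, -0.3, 0.4]
width: 87.9
t: 35.98
ee_pos: [441.1, -78.6, 242.2]
orientation: [2.686, 1.605, 0.024]
ft_force: [-0.2, 0.2, 0.1]
width: 88.1
scene tank_lug 0.76 [ 600.7 -168.6   66.9]
scene tank_lug 0.32 [ 525.9 -313.6  109.7]
scene dust_cap_center 0.62 [ 640.1 -295.8    1. ]
scene dust_cap_center 0.61 [ 837.  -156.3    4.5]
scene dust_cap_center 0.57 [708.4 -73.7   3.1]
scene catch_pin 0.89 [ 595.1 -159.7  108.5]
scene tank_twin_center 0.83 [402.  238.3  48. ]
scene tank_twin_center 0.66 [ 632.1 -179.7    0.5]
scene tank_plain_center 0.7 [478.9 154.8  49.1]
top tank_center 0.98 [ 635.9 -182.9   90.6]
top tank_lug 0.93 [ 603.5 -167.5   66.6]
top tank_lug 0.32 [669.2  80.   67.2]
top dust_cap_center 0.66 [ 641.5 -301.3    3. ]
top dust_cap_center 0.49 [ 844.6 -156.7    5.2]
top catch_pin 0.9 [ 594.2 -161.   101.8]
top catch_pin 0.6 [407.6 234.   52.3]
top tank_twin_center 0.69 [ 594.3 -161.5  102.9]
top tank_twin_center 0.55 [407.7 232.8  50.9]
top tank_plain_center 0.78 [482.6 154.4  48.7]
t 36.73 pos [440.1 -78.1 242.3] R
 [[ 0.5  0.9  0. ]
 [ 0.9 -0.5 -0. ]
 [ 0.   0.  -1. ]] F [-0.3 -0.2 -0.1] w 88.0 q [-0.2  0.1  2.   0.   1.  -1.3]
```

View pics/scene15o.png

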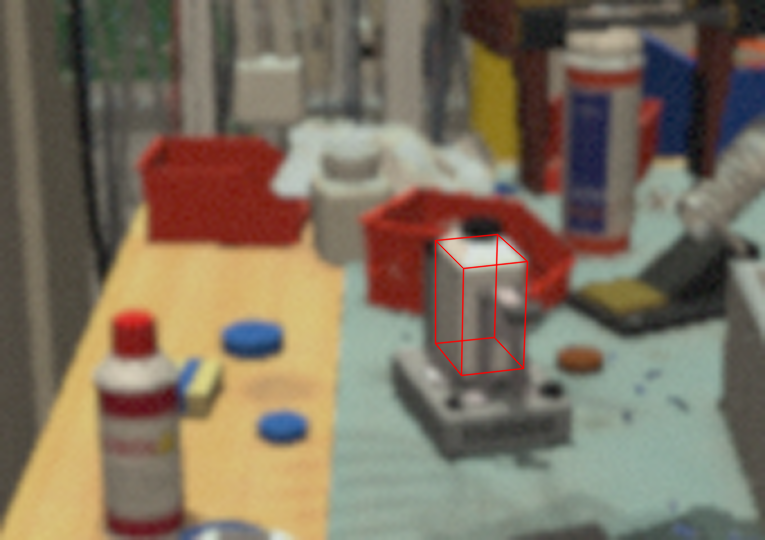

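View pics/top15o.png

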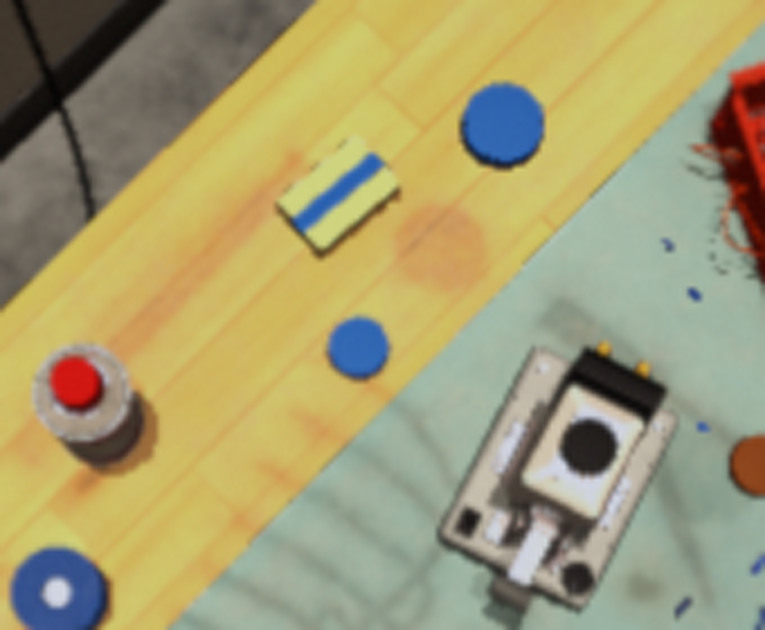

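View pics/s16a.png

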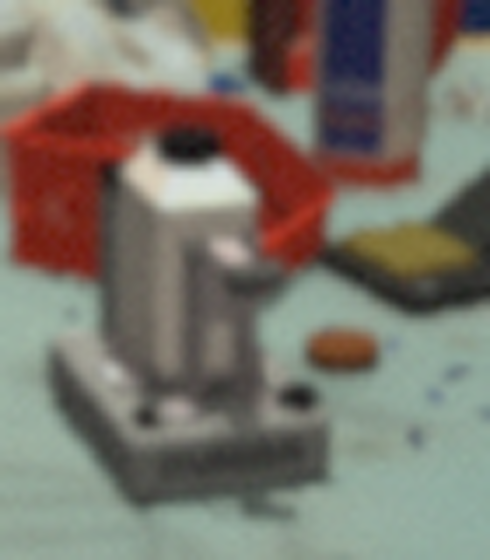

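```bash
python3 -c "
from workcell import ctrl
print(ctrl.close_job())"
```

```text
the job is handed in; nothing more can be done
None
```

The job is done and handed in at about 37 s of the 72 s allowed.

**What I did:**
- I lifted the dust cap (the smaller blue one) off the pad and laid it flat on the bench at about (710, −72).
- I took the wide-cap tank from the middle bay by its x faces, turned it and set it upright on the bench.
- I regripped it by its y faces and pressed it down on the pad to the hard stop (Fz 32 N), with its lug towards the catch.

**Last checks:**
- **Catch:** Before I let go, a pull of about 11 N raised the tank only 1.6 mm, so the catch was holding.
- **Tank:** After release the top camera put the tank's centre at z = 90.6 mm, so its underside is at about 45 mm, the latched height. It looks upright, and the gripper stands clear at z = 242 mm.
- **Lug:** Its height read about 67 mm where 70 was expected, which is within the network's 4 mm error.
- **Other things:** The other two tanks were found where they started, and the bottle and the reel's visible part show no movement. I did not measure the tape and the heatsink again after the last move, but I never went near them with the tools lowered.

**Checks that missed or disagreed:**
- In the last pictures the scene camera did not report the tank's centre.
- The top camera did not report the dust cap, though both pictures show it lying flat.
- The fingers opened with the cap about 5 mm above the expected TCP height, so it may have dropped a few millimetres.

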